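# Put the stock pile away by shape

### The arm

A 6-joint arm with a two-finger parallel gripper is mounted at the origin on a cart in front of the work surface, level with it; the furniture and walls round the work are solid. World frame = base frame: x ahead of the robot, y to its left, z up, the work surface at z = 0. Lengths are in m, angles in degrees, forces in N, time in s.
With the tool pointing down it reaches from about 0.375 to 0.925 m from the base axis. Payload 5.7 kg.
Tool frame: the origin (TCP) lies on the centre line of the jaws, within the pads' length; the fingertips stand 11 mm ahead of it and the grasp point (between the pads) lies 8 mm behind it; z points along the fingers, y is the direction in which the jaws open and shut (so a half turn about z gives the same grasp; the last joint's range is limited). The gripper opens to 85 mm and grips with 20 to 120 N. Pads are 22 mm wide; open, the fingers measure 114 mm over their backs; the gripper's body (76 mm by 85 mm) begins 54 mm behind the grasp point. The pads swing forward as they close: fully open they stand 13 mm farther back than shut.
Start: joints at [-83.199, 20.558, 86.54, -0, 72.909, -6.595], TCP at [0.139, -0.584, 0.209] pointing down, gripper open.
Joint ranges: [-170.27, 170.27], [-57.76, 135], [12.27, 136.19], [-55.21, 235.2], [11.17, 155.16], [-170.74, 170.74]. Speed limits (degrees/s): [136.94, 136.94, 180, 180, 180, 180].

### API

Orientations are given as [roll, pitch, yaw] about the fixed x, y, z axes, in that order (R = Rz(yaw) Ry(pitch) Rx(roll)).
In Python, from cell import manip gives the robot as it stands.
- The arm moves only by the shell command python3 -m inch 'ROWS' [OPENING] [FORCE]. ROWS is JSON, a list of rows, each an object of numbers: "dx", "dy", "dz": the shift along the tool's x, y, z in mm; "rx", "ry", "rz": the turn, a rotation vector about the tool's x, y, z in degrees. In form: [{"dx": .., "dy": .., "dz": .., "rx": .., "ry": .., "rz": ..}, ...]. A call has 1 to 12 rows; each row shifts and turns the commanded pose from where the row before left it, along the tool's axes as they then stand; what a row does not reach is not made up. A row lasts 1/12 s, in which the tool goes at most 41.7 mm and 7.16 degrees, less where a joint would pass 70% of its speed; a pose out of reach is approached as far as the arm can. A call is refused whole if a number of a shift passes 41.7 or a number of a turn 7.16, either way. A call with a gripper value outside its range is refused whole. OPENING is the closure, from 0 (fully open) to 1 (shut), set as the call begins (- or left out, the last holds). The fingers move at their own pace and stop on an object; FORCE is the grip in N (left out, the last holds). Time passes only in rows, so rows that do not move let the fingers close. It gives the time, the measured TCP pose, the force and the opening at its end, in the units of the state.
- manip.sense(): the state, without advancing time (a new reading comes with each control period).
- manip.camera(name): name is "scene" or "top" or "wrist"; returns the picture (420x560x3 uint8, red, green, blue); there is no depth.
- manip.camera_model(name): a dict with "camera_matrix" (3x3 intrinsics, pixels), "xyz" and "attitude" of the camera in the world. Camera axes: x right, y up, looking along -z (the intrinsics and any distortion apply to the point x, -y, -z); pixel columns grow to the right and rows downward; lengths in m; the calibration is good to about 2 mm. A picture is of the moment at which its call begins: read the wrist's pose just before it. camera_model takes no time and is no camera call; for the wrist camera it gives the pose at the moment of the call.
- manip.close_job(): hands the job in, once; it reports no verdict.
The state is a dict: "time_s": time; "qpos": joint angles; "qd": joint speeds; "joint_torque": joint torques, N m; "ee_pos": TCP position; "eef_rot": TCP orientation; "force": force on the tool from outside, world axes, zero at the start; "ft_torque": the same for the moment, N m; "finger_gap": opening from 0.0 (shut) to 1.0 (fully open).
Only numpy, scipy, OpenCV 4.12 (cv2) and the standard library are available. Lean on these libraries where they do the work, as an engineer would, in place of code of your own. Each camera call takes 0.05 s, during which the arm holds its last target.

### The job

Take the little pile on the bench apart, from the top down, and put each piece on its own place: the aluminium angle offcut ridge up over the steel angle on the rack, nested flat on it along the ridge; the slim wooden bar flat in the long narrow tray; the agate slab flat between the end stops of the slab rest, lengthways; and the dark wooden sanding block flat in the wide tray. Put each piece near the middle of its place and let everything go.

Things in the scene. Friction and masses are not known exactly. Their poses are not given: they have to be found in the camera images.
- angle_center (a point): Aluminium angle offcut, top of the pile: 90-degree L section lying ridge up like a roof, 56 long (x, along the ridge), 24 high, legs 30 x 4 thick at 45 degrees. Point: mid-length, half-way up, 12 below the outer ridge; z up. Widest (42 across, y) at the outer leg edges 9 below the point: pinch there. It straddles the bar, legs ending 6 below the bar top, 14 above the slab. About 80 g.
- bar_center (a point): Slim light-brown wooden bar, second in the pile, 110 long (x) x 24 wide (y) x 20 high. The point is its centre, z up. About 60 g.
- slab_center (a point): Sawn grey banded agate slab of oval outline, third in the pile, 80 long (y) x 57 wide (x) x 8 thick, lying flat. The point is its centre, z up. About 80 g.
- block_center (a point): Dark-brown wooden sanding block, bottom of the pile, 100 long (y) x 62 wide (x) x 42 high, standing on the bench. The point is its centre, z up. About 130 g.
- rack_ridge (a point): Fixed rack: wooden foot 130 x 64 x 10 with an upright strip carrying a steel angle 110 long, ridge up, legs 22 at 45 degrees, 31 wide. Point: middle of the steel outer ridge, 52 above the bench, 42 above the foot; x along the ridge, z up. With the aluminium angle nested on it, that angle has its outer ridge 6 above this point and its centre point 6 below it.
- bar_tray_floor (a point): Fixed long narrow wooden tray, inside 132 (x) x 44 (y), walls 6 thick and 8 high above its floor. The point is the middle of the inner floor, 4 above the bench; z up.
- slab_rest_floor (a point): Fixed low wooden slab rest: a flat board 124 (x) x 80 (y), 8 thick, with an end stop 12 wide and 10 high across each end (100 between them), open at the two long sides. The point is the middle of the board's upper face, 8 above the bench; x runs from stop to stop, z up.
- block_tray_floor (a point): Fixed wide wooden tray, inside 122 (x) x 84 (y), walls 6 thick and 10 high above its floor. The point is the middle of the inner floor, 4 above the bench; z up.
Mind the look-alikes: they are no part of the job. Of the things that look like the part that bears bar_center, the larger one is meant.

How it is judged (in metres and radians):
At the end, for the whole second after the job is handed in: Angle nested ridge up on the rack (25 mm along, 6 across, 4 in height, 0.12 rad); bar flat in narrow tray (12 mm along, 11 across), slab flat on slab rest (12, 14), block flat in wide tray (12, 12), heights 4 mm, lengthways to 0.25 rad; tilts under 0.15 rad, all let go and at rest (x of angle_center in the frame of rack_ridge between -0.025 and 0.025 m and y of angle_center in the frame of rack_ridge between -0.006 and 0.006 m and z of angle_center in the frame of rack_ridge between -0.0104 and -0.0024 m and angle between the x axis of angle_center and the x axis of rack_ridge, either way round below 0.12 rad and angle between each of angle_center, bar_center, slab_center, block_center's own z axis and vertical below 0.15 rad and linear speed of each of angle_offcut, bar, slab, sanding_block below 0.02 m/s and x of bar_center in the frame of bar_tray_floor between -0.012 and 0.012 m and y of bar_center in the frame of bar_tray_floor between -0.011 and 0.011 m and z of bar_center in the frame of bar_tray_floor between 0.006 and 0.014 m and angle between the x axis of bar_center and the x axis of bar_tray_floor, either way round below 0.25 rad and x of slab_center in the frame of slab_rest_floor between -0.012 and 0.012 m and y of slab_center in the frame of slab_rest_floor between -0.014 and 0.014 m and z of slab_center in the frame of slab_rest_floor between 0 and 0.008 m and angle between the y axis of slab_center and the x axis of slab_rest_floor, either way round below 0.25 rad and x of block_center in the frame of block_tray_floor between -0.012 and 0.012 m and y of block_center in the frame of block_tray_floor between -0.012 and 0.012 m and z of block_center in the frame of block_tray_floor between 0.017 and 0.025 m and angle between the y axis of block_center and the x axis of block_tray_floor, either way round below 0.25 rad); the robot touches nothing.
It also fails if it takes over 128 s, if anything falls off the work surface, if the arm or the gripper's body presses on something with over 40 N, if the wrist force passes 120 N, or if a joint passes its speed limit or range.

## Working session

There is one attempt and no reset: what is moved stays moved. The work goes in short steps, Python scripts to look and compute and a shell command to move; the robot and the scene stay as the last step left them, time stands still between calls to the robot, and variables do not carry over. Pictures are saved under pics/ and viewed, and the job is handed in when it is done.

```bash
ls; mkdir -p pics
python3 - <<'E'
from cell import manip
import cv2, json
s=manip.sense(); print(s)
for n in ("scene","top","wrist"):
    m=manip.camera_model(n); print(n,m)
    cv2.imwrite(f"pics/{n}0.png",manip.camera(n)[:,:,::-1])
E
```

```text
pics
{'time_s': 0.0, 'qpos': array([-8.31998591e+01,  2.05978450e+01,  8.65998065e+01,  1.21201274e-04,
        7.29101315e+01, -6.59433850e+00]), 'qd': array([ 0.09804395,  0.06631338, -0.04122137,  0.11315612, -0.04390793,
        0.05783667]), 'joint_torque': array([ 7.30370066e-04, -5.27619481e+01, -2.78613317e+01, -2.02202759e-04,
        1.31385843e-02, -1.34990310e-05]), 'ee_pos': array([ 0.13890175, -0.58293976,  0.20814914]), 'eef_rot': array([-1.79892943e+02, -1.24926909e-02,  1.33944320e+01]), 'force': array([-0.20960898, -0.39560154, -0.49618145]), 'ft_torque': array([-0.01328371, -0.03077849,  0.01426854]), 'finger_gap': 0.9963671199326846}
scene {'camera_matrix': array([[414.83310789,   0.        , 274.69202085],
       [  0.        , 414.83310789, 208.28806275],
       [  0.        ,   0.        ,   1.        ]]), 'xyz': array([0.06828371, 0.76904076, 0.55837327]), 'attitude': array([ 6.31599389e+01, -1.92245856e-02, -1.45239843e+02])}
top {'camera_matrix': array([[512.72274745,   0.        , 285.94301853],
       [  0.        , 512.72274745, 205.16217324],
       [  0.        ,   0.        ,   1.        ]]), 'xyz': array([0.20745951, 0.15645175, 1.62881301]), 'attitude': array([  15.90816033,    0.40480324, -111.36647019])}
wrist {'camera_matrix': array([[297.87974495,   0.        , 279.01216228],
       [  0.        , 297.87974495, 207.67703087],
       [  0.        ,   0.        ,   1.        ]]), 'xyz': array([ 0.21491629, -0.56588701,  0.37172809]), 'attitude': array([-17.58364274,   0.10818106, -76.62116922])}
```

View pics/scene0.png

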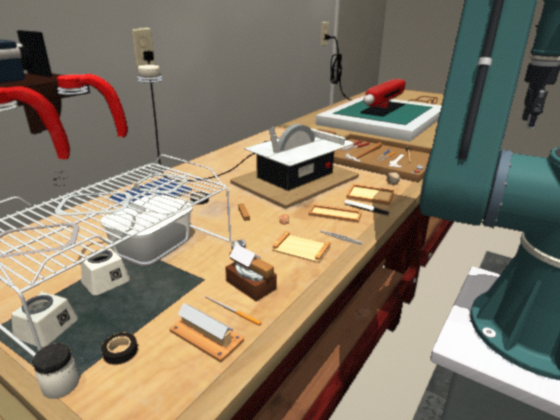

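View pics/top0.png

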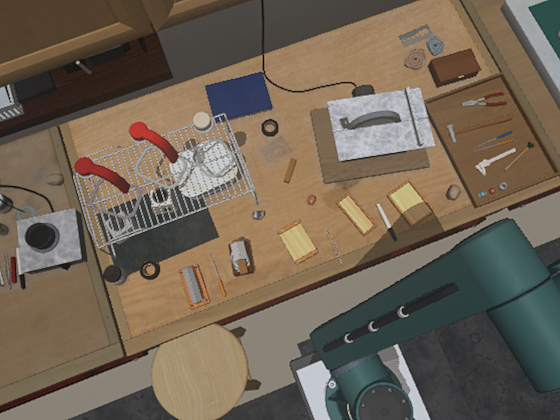

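View pics/wrist0.png

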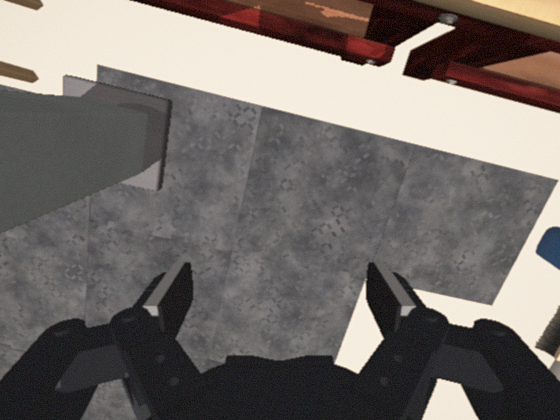

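```bash
cat > h.py <<'E'
import numpy as np, cv2
from scipy.spatial.transform import Rotation as R
from cell import manip
def ray(m,uv):
    K=m['camera_matrix'];u=np.atleast_2d(np.array(uv,float))
    d=np.c_[(u[:,0]-K[0,2])/K[0,0],-(u[:,1]-K[1,2])/K[1,1],-np.ones(len(u))]
    return np.array(m['xyz']),R.from_euler('xyz',m['attitude'],degrees=True).apply(d)
def onz(m,uv,z):
    o,d=ray(m,uv); return o+d*((z-o[2])/d[:,2])[:,None]
def proj(m,p):
    p=np.atleast_2d(p); c=R.from_euler('xyz',m['attitude'],degrees=True).inv().apply(p-m['xyz'])
    K=m['camera_matrix']; return np.c_[K[0,2]+K[0,0]*c[:,0]/-c[:,2],K[1,2]-K[1,1]*c[:,1]/-c[:,2]]
def crop(im,x,y,w,h,s,name):
    cv2.imwrite(name,cv2.resize(im[y:y+h,x:x+w],None,fx=s,fy=s,interpolation=cv2.INTER_CUBIC))
def st():
    s=manip.sense();print('t',round(s['time_s'],2),'tcp',np.round(s['ee_pos'],4),np.round(s['eef_rot'],2),'gap',round(s['finger_gap'],3),'F',np.round(s['force'],1),'q',np.round(s['qpos'],1));return s
E
python3 - <<'E'
from h import *
im=cv2.imread('pics/top0.png'); crop(im,170,170,270,140,2.9,'pics/topc.png')
im=cv2.imread('pics/scene0.png'); crop(im,160,170,250,190,3,'pics/scenec.png')
m=manip.camera_model('top')
for n,uv,z in [('pile',(240,255),.08),('rack',(193,285),.05),('rest',(297,242),.008),('bt',(355,214),.004),('kt',(408,203),.004),('smallbar',(290,170),.01)]:
    print(n,onz(m,uv,z)[0].round(3))
E
```

```text
pile [0.526 0.194 0.08 ]
rack [0.498 0.361 0.05 ]
rest [0.514 0.011 0.008]
bt [ 0.532 -0.201  0.004]
kt [ 0.503 -0.378  0.004]
smallbar [ 0.75  -0.058  0.01 ]
```

View pics/topc.png

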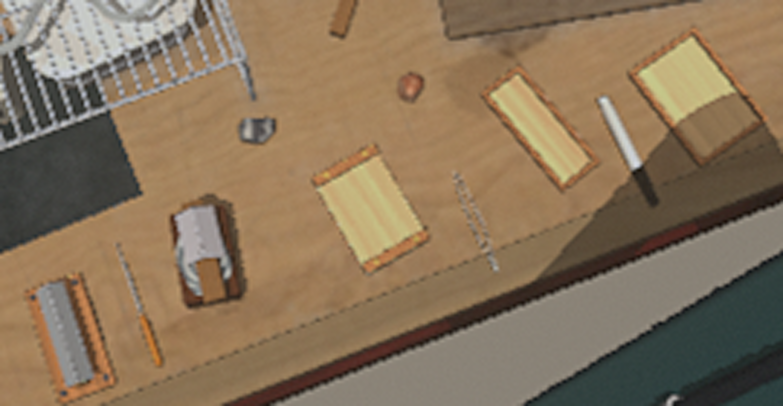

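View pics/scenec.png

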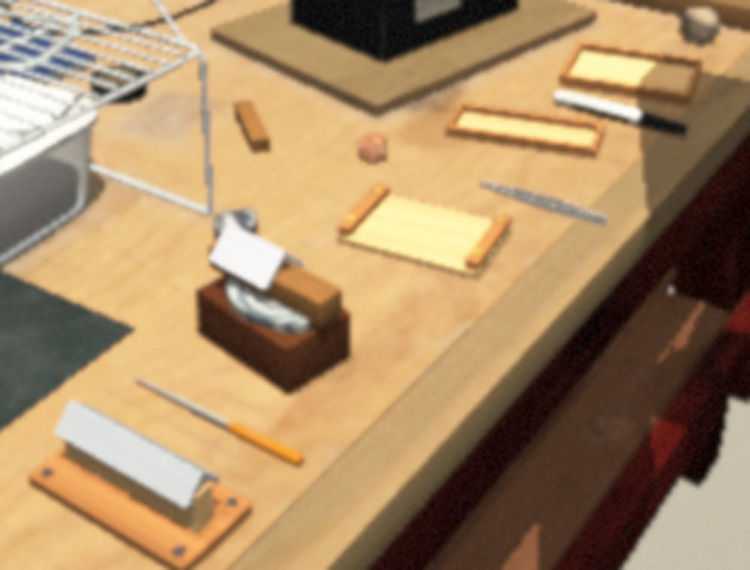

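```bash
cat > p.py <<'E'
import sys
from h import *
# python3 p.py x y z yaw : shift in present tool axes to target (mm) and rz
def plan(x,y,z,yaw):
    s=manip.sense(); Rm=R.from_euler('xyz',s['eef_rot'],degrees=True)
    d=Rm.inv().apply(np.array([x,y,z])-s['ee_pos'])*1000
    print('shift mm',d.round(1),'norm',round(float(np.linalg.norm(d)),1),'rz(after)',round(-((yaw-s['eef_rot'][2]+180)%360-180),2),'rotvec',(Rm.inv()*R.from_euler('xyz',[180,0,yaw],degrees=True)).as_rotvec(degrees=True).round(2))
if __name__=='__main__': st(); plan(*map(float,sys.argv[1:]))
E
python3 -m inch '[{"dx":30,"dy":-19,"dz":-9},{"dx":30,"dy":-19,"dz":-9},{"dx":30,"dy":-19,"dz":-9},{"dx":30,"dy":-19,"dz":-9},{"dx":30,"dy":-19,"dz":-9},{"dx":30,"dy":-19,"dz":-9},{"dx":30,"dy":-19,"dz":-9},{"dx":30,"dy":-19,"dz":-9},{"dx":30,"dy":-19,"dz":-9},{"dx":30,"dy":-19,"dz":-9},{"dx":30,"dy":-19,"dz":-9},{}]' 0 30
python3 - <<'E'
from h import *
import pickle
st(); m=manip.camera_model('wrist'); im=manip.camera('wrist')[:,:,::-1]
cv2.imwrite('pics/w1.png',im); pickle.dump(m,open('w1.pkl','wb'))
E
```

```text
t 0.15 tcp [ 0.1389 -0.5831  0.2083] [-1.7992e+02 -1.0000e-02  1.3390e+01] gap 0.999 F [0.2 0.3 0.2] q [-83.2  20.6  86.6   0.   72.9  -6.6]schema error: expected keys dx, dy, dz, rx, ry, rz
```

View pics/w1.png

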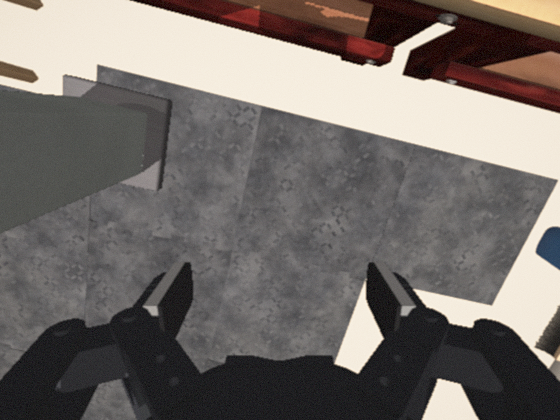

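```bash
python3 -m inch '[{"dx":30,"dy":-19,"dz":-9,"rx":0,"ry":0,"rz":0},{"dx":30,"dy":-19,"dz":-9,"rx":0,"ry":0,"rz":0},{"dx":30,"dy":-19,"dz":-9,"rx":0,"ry":0,"rz":0},{"dx":30,"dy":-19,"dz":-9,"rx":0,"ry":0,"rz":0},{"dx":30,"dy":-19,"dz":-9,"rx":0,"ry":0,"rz":0},{"dx":30,"dy":-19,"dz":-9,"rx":0,"ry":0,"rz":0},{"dx":30,"dy":-19,"dz":-9,"rx":0,"ry":0,"rz":0},{"dx":30,"dy":-19,"dz":-9,"rx":0,"ry":0,"rz":0},{"dx":30,"dy":-19,"dz":-9,"rx":0,"ry":0,"rz":0},{"dx":30,"dy":-19,"dz":-9,"rx":0,"ry":0,"rz":0},{"dx":30,"dy":-19,"dz":-9,"rx":0,"ry":0,"rz":0},{"dx":0,"dy":0,"dz":0,"rx":0,"ry":0,"rz":0}]' 0 30
cat > look.py <<'E'
import sys,pickle
from h import *
n=sys.argv[1]
s=st(); m=manip.camera_model('wrist'); im=manip.camera('wrist')[:,:,::-1]
cv2.imwrite(f'pics/{n}.png',im); pickle.dump((m,s),open(f'{n}.pkl','wb'))
E
python3 look.py w2
```

```text
time_s: 1.2
ee_pos: [0.4159, -0.3, 0.3098]
eef_rot: [180.0, -0.3, 13.7]
force: [1.0, 0.2, 0.5]
finger_gap: 1.0
t 1.2 tcp [ 0.4159 -0.3     0.3098] [179.97  -0.26  13.67] gap 1.0 F [1.  0.2 0.5] q [-43.7   8.5  88.7   0.2  82.6  32.6]
```

View pics/w2.png

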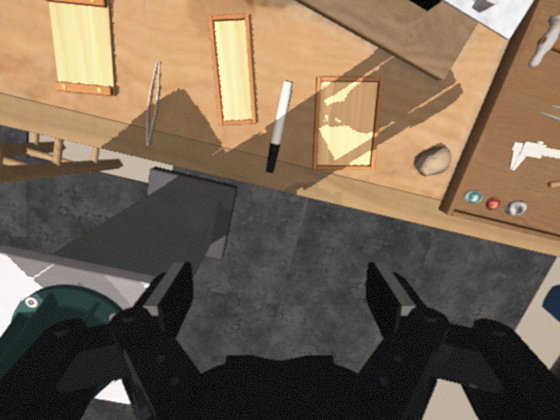

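Run:
```python
from h import *
im=cv2.imread('pics/w2.png'); crop(im,195,0,200,185,4,'pics/w2c.png')
```

```text
(no output)
```

View pics/w2c.png

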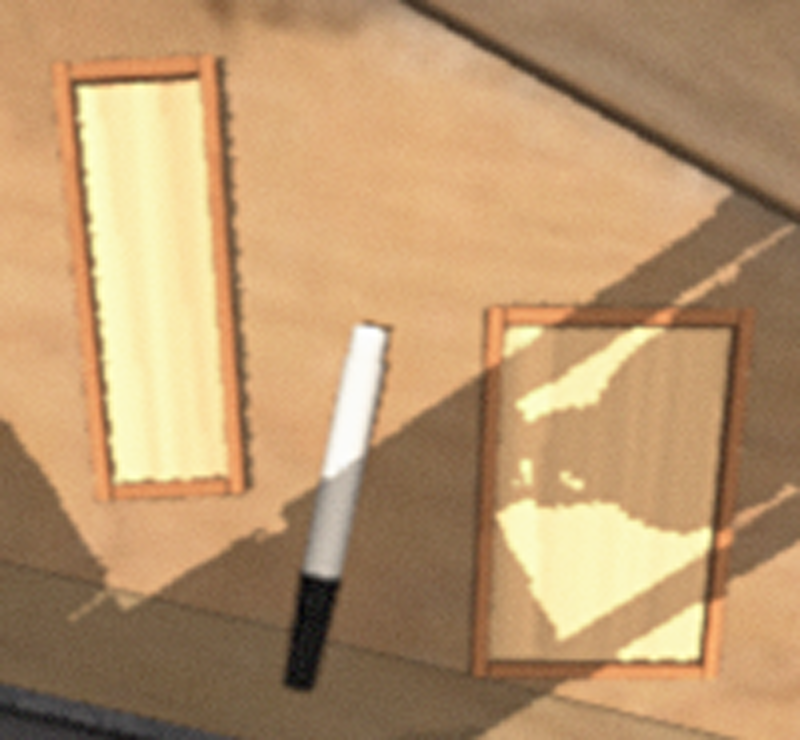

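```bash
cat > quad.py <<'E'
from h import *
def quad(m,c,off,s,z,name):
    uv=(np.array(c,float)+.5)/s-.5+off
    P=onz(m,uv,z)[:,:2]; ctr=P.mean(0)
    # order: TL TR BR BL ; long axis = top-bottom
    a=(P[0]+P[1]-P[2]-P[3])/2; b=(P[1]+P[2]-P[0]-P[3])/2
    yaw=np.degrees(np.arctan2(a[1],a[0])); 
    print(name,'ctr',ctr.round(4),'len',np.linalg.norm(a).round(4),'wid',np.linalg.norm(b).round(4),'yaw',yaw.round(2),'yaw_b',(np.degrees(np.arctan2(b[1],b[0]))+90).round(2))
E
python3 - <<'E'
from quad import *
import pickle
m,s=pickle.load(open('w2.pkl','rb'))
quad(m,[(53,63),(217,57),(245,492),(97,499)],(195,0),4,.012,'bartray 144x56')
quad(m,[(488,307),(751,309),(717,677),(474,674)],(195,0),4,.014,'blktray 134x96')
E
python3 p.py 0.44 0.12 0.33 -10
```

```text
bartray 144x56 ctr [ 0.5322 -0.2053] len 0.1417 wid 0.0554 yaw 16.18 yaw_b 15.86
blktray 134x96 ctr [ 0.501  -0.3832] len 0.1314 wid 0.094 yaw 13.63 yaw_b 13.09
t 1.25 tcp [ 0.4138 -0.3019  0.3089] [ 1.7994e+02 -1.0000e-01  1.3670e+01] gap 0.995 F [ 0.5 -0.7  0.1] q [-43.9   8.6  88.8   0.1  82.5  32.4]
shift mm [ 125.2 -403.8  -21.3] norm 423.3 rz(after) 23.67 rotvec [ 0.04 -0.11 23.67]
```

```bash
python3 -m inch '[{"dx":11,"dy":-37,"dz":-2,"rx":0,"ry":0,"rz":0},{"dx":11,"dy":-37,"dz":-2,"rx":0,"ry":0,"rz":0},{"dx":11,"dy":-37,"dz":-2,"rx":0,"ry":0,"rz":0},{"dx":11,"dy":-37,"dz":-2,"rx":0,"ry":0,"rz":0},{"dx":11,"dy":-37,"dz":-2,"rx":0,"ry":0,"rz":0},{"dx":11,"dy":-37,"dz":-2,"rx":0,"ry":0,"rz":0},{"dx":11,"dy":-37,"dz":-2,"rx":0,"ry":0,"rz":0},{"dx":11,"dy":-37,"dz":-2,"rx":0,"ry":0,"rz":0},{"dx":11,"dy":-37,"dz":-2,"rx":0,"ry":0,"rz":0},{"dx":11,"dy":-37,"dz":-2,"rx":0,"ry":0,"rz":0},{"dx":11,"dy":-37,"dz":-2,"rx":0,"ry":0,"rz":0},{"dx":0,"dy":0,"dz":0,"rx":0,"ry":0,"rz":0}]'
python3 look.py w3
```

```text
time_s: 2.25
ee_pos: [0.4349, 0.1252, 0.3301]
eef_rot: [-179.8, -0.1, 13.7]
force: [-0.1, -0.2, -0.2]
finger_gap: 1.003
t 2.25 tcp [0.4349 0.1252 0.3301] [-1.7982e+02 -6.0000e-02  1.3680e+01] gap 1.003 F [-0.1 -0.2 -0.2] q [ 7.1  2.4 92.9  0.2 84.6 83.4]
```

View pics/w3.png

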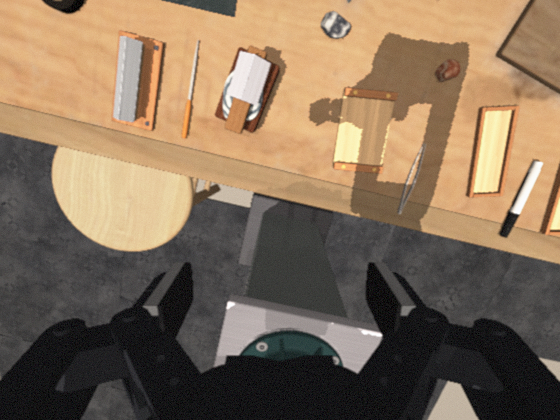

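Run:
```python
from h import *
im=cv2.imread('pics/w3.png'); crop(im,100,20,195,130,4,'pics/w3a.png'); crop(im,320,70,210,150,3.5,'pics/w3b.png')
```

```text
(no output)
```

View pics/w3a.png

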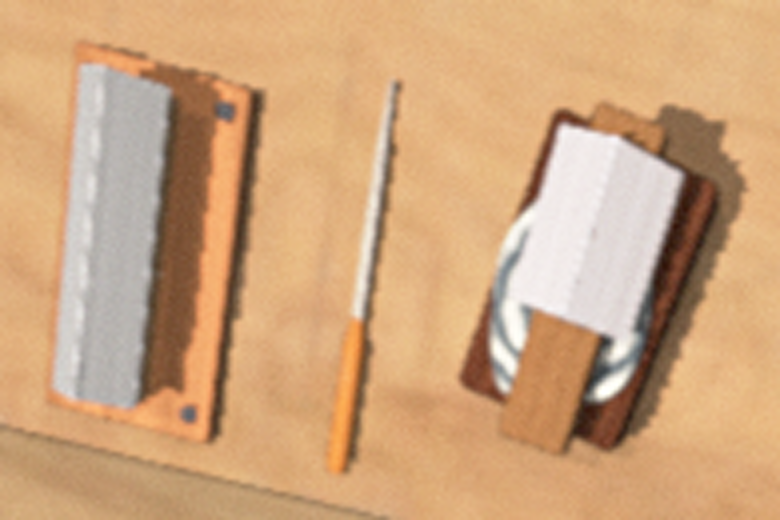

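View pics/w3b.png

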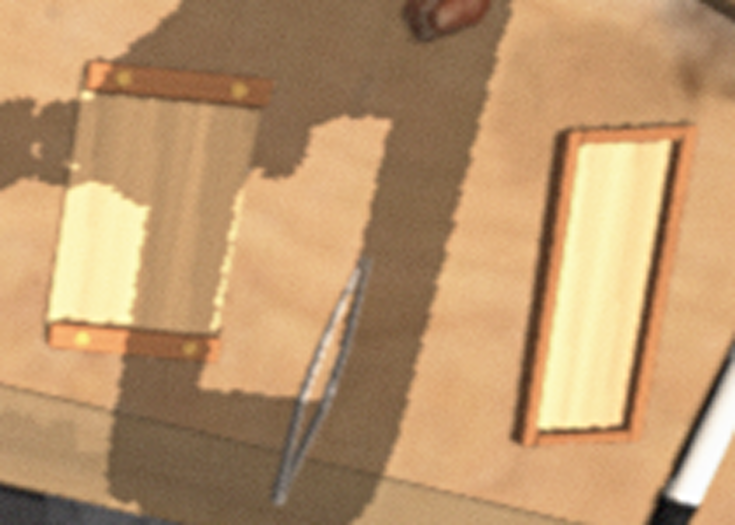

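Run:
```python
from quad import *
import pickle
m,s=pickle.load(open('w3.pkl','rb'))
print(m['xyz'])
def line(c,off,sc,z,n):
    P=onz(m,(np.array(c,float)+.5)/sc-.5+off,z)[:,:2]; a=P[0]-P[1]
    print(n,'mid',P.mean(0).round(4),'len',np.linalg.norm(a).round(4),'yaw',np.degrees(np.arctan2(a[1],a[0])).round(2))
o=(100,20)
line([(620,138),(569,318)],o,4,.088,'angle ridge 56')
quad(m,[(562,125),(683,175),(612,337),(518,305)],o,4,.067,'angle base 56x42')
line([(103,65),(80,400)],o,4,.052,'rack ridge 110')
quad(m,[(80,42),(254,89),(207,441),(50,402)],o,4,.010,'rack foot 130x64')
quad(m,[(596,103),(664,128),(568,452),(502,435)],o,4,.070,'bar 110x24')
quad(m,[(557,110),(715,185),(610,446),(463,385)],o,4,.042,'block 100x62')
o=(320,70)
quad(m,[(88,62),(272,80),(218,360),(45,345)],o,3.5,.018,'rest 124x80')
quad(m,[(562,128),(694,123),(637,437),(517,443)],o,3.5,.012,'bartray 144x56')
```

```text
[0.51074246 0.1423959  0.49361089]
angle ridge 56 mid [0.5437 0.1917] len 0.0549 yaw -5.07
angle base 56x42 ctr [0.5431 0.194 ] len 0.0561 wid 0.0372 yaw -8.0 yaw_b -5.83
rack ridge 110 mid [0.5031 0.363 ] len 0.1086 yaw 0.53
rack foot 130x64 ctr [0.5032 0.3631] len 0.1279 wid 0.0619 yaw -1.0 yaw_b -0.27
bar 110x24 ctr [0.5273 0.1946] len 0.1073 wid 0.0229 yaw -5.38 yaw_b -2.6
block 100x62 ctr [0.5288 0.1965] len 0.0963 wid 0.0577 yaw -9.71 yaw_b -9.13
rest 124x80 ctr [0.5153 0.0099] len 0.1212 wid 0.0797 yaw 8.42 yaw_b 8.6
bartray 144x56 ctr [ 0.533  -0.1998] len 0.1421 wid 0.0568 yaw 16.58 yaw_b 16.22
```

```bash
python3 p.py 0.5435 0.192 0.2 -6
```

```text
t 2.3 tcp [0.4348 0.1222 0.3297] [-1.7998e+02  1.0000e-02  1.3670e+01] gap 0.999 F [ 0.3 -0.1  0.4] q [ 6.9  2.4 93.   0.  84.6 83.2]
shift mm [122.2 -42.1 129.7] norm 183.1 rz(after) 19.67 rotvec [-0.02  0.02 19.67]
```

```bash
python3 -m inch '[{"dx":24,"dy":-8,"dz":26,"rx":0,"ry":0,"rz":0},{"dx":24,"dy":-8,"dz":26,"rx":0,"ry":0,"rz":0},{"dx":25,"dy":-9,"dz":26,"rx":0,"ry":0,"rz":0},{"dx":25,"dy":-9,"dz":26,"rx":0,"ry":0,"rz":0},{"dx":24,"dy":-8,"dz":26,"rx":0,"ry":0,"rz":7},{"dx":0,"dy":0,"dz":0,"rx":0,"ry":0,"rz":7},{"dx":0,"dy":0,"dz":0,"rx":0,"ry":0,"rz":5.7},{"dx":0,"dy":0,"dz":0,"rx":0,"ry":0,"rz":0},{"dx":0,"dy":0,"dz":0,"rx":0,"ry":0,"rz":0},{"dx":0,"dy":0,"dz":0,"rx":0,"ry":0,"rz":0}]'
python3 look.py w4; python3 -c "
from h import *
im=cv2.imread('pics/w4.png'); crop(im,170,60,220,240,2.5,'pics/w4c.png')
for i in range(3): st()"
```

```text
time_s: 3.13
ee_pos: [0.5442, 0.1878, 0.2002]
eef_rot: [180.0, -0.0, -6.2]
force: [-0.5, -0.7, 0.0]
finger_gap: 1.003
t 3.13 tcp [0.5442 0.1878 0.2002] [ 1.7999e+02 -1.0000e-02 -6.2200e+00] gap 1.003 F [-0.5 -0.7  0. ] q [ 12.2  19.   90.2  -0.   70.7 108.4]
t 3.18 tcp [0.5442 0.1881 0.2004] [-1.80e+02 -4.00e-02 -6.23e+00] gap 1.0 F [-0.1  0.8 -0.2] q [ 12.2  19.   90.2  -0.   70.7 108.4]
t 3.18 tcp [0.5442 0.1881 0.2004] [-1.80e+02 -4.00e-02 -6.23e+00] gap 1.0 F [-0.1  0.8 -0.2] q [ 12.2  19.   90.2  -0.   70.7 108.4]
t 3.18 tcp [0.5442 0.1881 0.2004] [-1.80e+02 -4.00e-02 -6.23e+00] gap 1.0 F [-0.1  0.8 -0.2] q [ 12.2  19.   90.2  -0.   70.7 108.4]
```

View pics/w4.png

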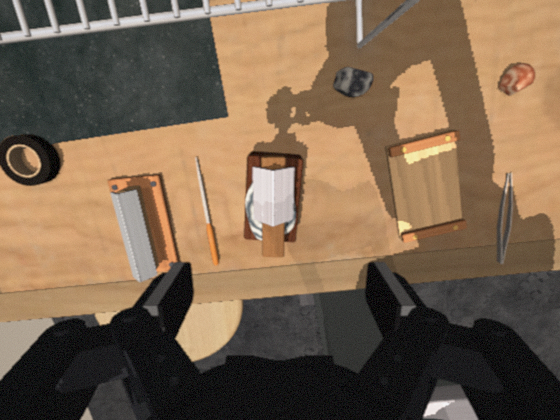

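View pics/w4c.png

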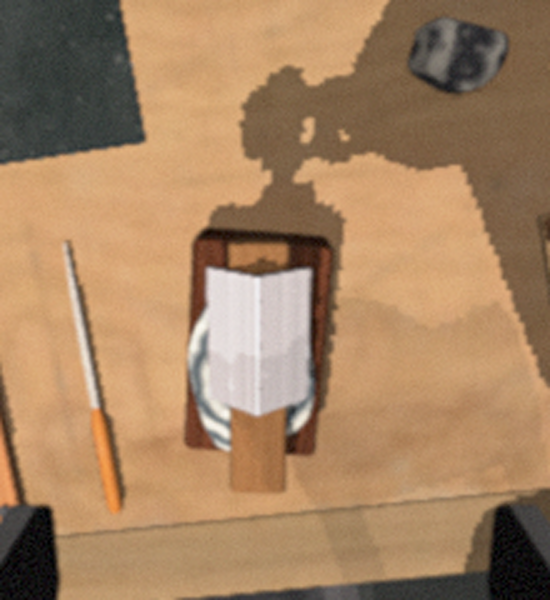

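```bash
python3 - <<'E'
from quad import *
import pickle
m,s=pickle.load(open('w4.pkl','rb'))
print(m['xyz'],m['attitude'])
def line(c,off,sc,z,n):
    P=onz(m,(np.array(c,float)+.5)/sc-.5+off,z)[:,:2]; a=P[0]-P[1]
    print(n,'mid',P.mean(0).round(4),'len',np.linalg.norm(a).round(4),'yaw',np.degrees(np.arctan2(a[1],a[0])).round(2))
o=(170,60)
line([(260,276),(258,415)],o,2.5,.088,'angle ridge 56')
quad(m,[(206,268),(313,268),(309,403),(209,401)],o,2.5,.067,'angle base 56x42')
quad(m,[(228,242),(290,242),(285,492),(230,490)],o,2.5,.070,'bar 110x24')
quad(m,[(196,230),(331,236),(315,452),(186,447)],o,2.5,.042,'block 100x62')
E
python3 p.py 0.5435 0.192 .07 -6
```

```text
[0.62175334 0.17893962 0.36372652] [-1.75831627e+01 -6.77523120e-03 -9.62350965e+01]
angle ridge 56 mid [0.5445 0.1929] len 0.0555 yaw -7.36
angle base 56x42 ctr [0.5431 0.1933] len 0.0571 wid 0.0426 yaw -6.76 yaw_b -6.84
bar 110x24 ctr [0.5285 0.1954] len 0.1081 wid 0.0242 yaw -6.91 yaw_b -7.38
block 100x62 ctr [0.5323 0.1961] len 0.1009 wid 0.0592 yaw -9.93 yaw_b -8.7
t 3.18 tcp [0.5442 0.1881 0.2004] [-1.80e+02 -4.00e-02 -6.23e+00] gap 1.0 F [-0.1  0.8 -0.2] q [ 12.2  19.   90.2  -0.   70.7 108.4]
shift mm [ -1.2  -3.8 130.4] norm 130.5 rz(after) -0.23 rotvec [-0.   -0.04 -0.23]
```

```bash
python3 -m inch '[{"dx":0,"dy":-5,"dz":30,"rx":0,"ry":0,"rz":0.8},{"dx":0,"dy":0,"dz":30,"rx":0,"ry":0,"rz":0},{"dx":0,"dy":0,"dz":30,"rx":0,"ry":0,"rz":0},{"dx":0,"dy":0,"dz":24,"rx":0,"ry":0,"rz":0},{"dx":0,"dy":0,"dz":20,"rx":0,"ry":0,"rz":0},{"dx":0,"dy":0,"dz":0,"rx":0,"ry":0,"rz":0},{"dx":0,"dy":0,"dz":0,"rx":0,"ry":0,"rz":0}]' 0
python3 look.py w5
```

```text
time_s: 3.77
ee_pos: [0.5438, 0.1937, 0.0658]
eef_rot: [180.0, 0.1, -7.1]
force: [0.6, 0.7, -0.1]
finger_gap: 0.999
t 3.77 tcp [0.5438 0.1937 0.0658] [ 1.7997e+02  9.0000e-02 -7.0500e+00] gap 0.999 F [ 0.6  0.7 -0.1] q [ 12.8  28.1  97.7   0.   54.3 109.8]
```

View pics/w5.png

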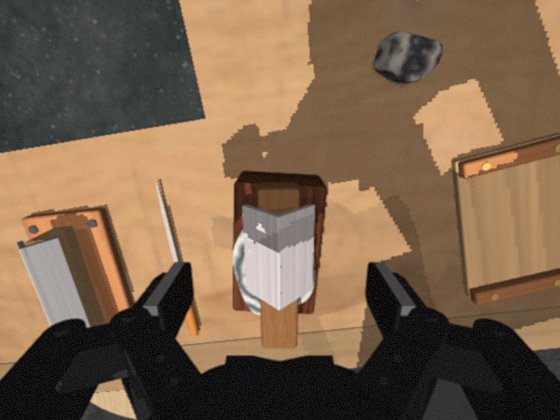

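```bash
python3 -m inch '[{"dx":0,"dy":0,"dz":0,"rx":0,"ry":0,"rz":0},{"dx":0,"dy":0,"dz":0,"rx":0,"ry":0,"rz":0},{"dx":0,"dy":0,"dz":0,"rx":0,"ry":0,"rz":0},{"dx":0,"dy":0,"dz":0,"rx":0,"ry":0,"rz":0},{"dx":0,"dy":0,"dz":0,"rx":0,"ry":0,"rz":0},{"dx":0,"dy":0,"dz":0,"rx":0,"ry":0,"rz":0},{"dx":0,"dy":0,"dz":0,"rx":0,"ry":0,"rz":0},{"dx":0,"dy":0,"dz":0,"rx":0,"ry":0,"rz":0}]' 0.6 25
python3 look.py w6
```

```text
time_s: 4.48
ee_pos: [0.5445, 0.1942, 0.066]
eef_rot: [-180.0, 0.0, -7.1]
force: [-0.2, -0.7, -0.3]
finger_gap: 0.399
t 4.48 tcp [0.5445 0.1942 0.066 ] [-179.99    0.     -7.1 ] gap 0.399 F [-0.2 -0.7 -0.3] q [ 12.8  28.1  97.7   0.   54.2 109.9]
```

View pics/w6.png

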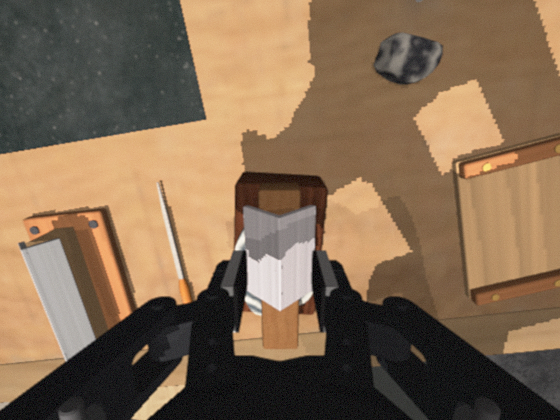

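```bash
python3 -m inch '[{"dx":0,"dy":0,"dz":0,"rx":0,"ry":0,"rz":0},{"dx":0,"dy":0,"dz":0,"rx":0,"ry":0,"rz":0},{"dx":0,"dy":0,"dz":0,"rx":0,"ry":0,"rz":0},{"dx":0,"dy":0,"dz":0,"rx":0,"ry":0,"rz":0},{"dx":0,"dy":0,"dz":0,"rx":0,"ry":0,"rz":0},{"dx":0,"dy":0,"dz":0,"rx":0,"ry":0,"rz":0}]' 0.85 30
python3 look.py w7
```

```text
time_s: 5.03
ee_pos: [0.5445, 0.1942, 0.066]
eef_rot: [-180.0, 0.0, -7.1]
force: [0.0, 0.4, 0.2]
finger_gap: 0.152
t 5.03 tcp [0.5445 0.1942 0.066 ] [-179.99    0.     -7.11] gap 0.152 F [0.  0.4 0.2] q [ 12.8  28.1  97.7   0.   54.2 109.9]
```

View pics/w7.png

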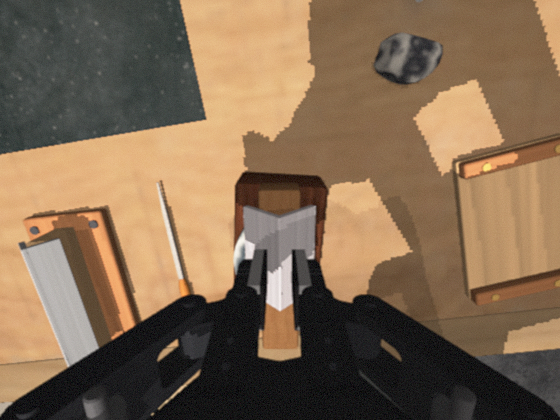

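Run:
```python
from h import *
im=manip.camera('scene')[:,:,::-1].copy(); m=manip.camera_model('scene')
s=st(); 
for dz in (0,-.011): print(proj(m,s['ee_pos']+np.array([0,0,dz])))
cv2.imwrite('pics/s1.png',im); crop(im,190,150,150,150,5,'pics/s1c.png')
```

```text
t 5.13 tcp [0.5445 0.1942 0.066 ] [-180.      0.     -7.11] gap 0.148 F [-0.3  1.2  0.8] q [ 12.8  28.1  97.7   0.   54.2 109.9]
[[244.8858962  256.73689609]]
[[245.05033501 261.03690264]]
```

View pics/s1c.png

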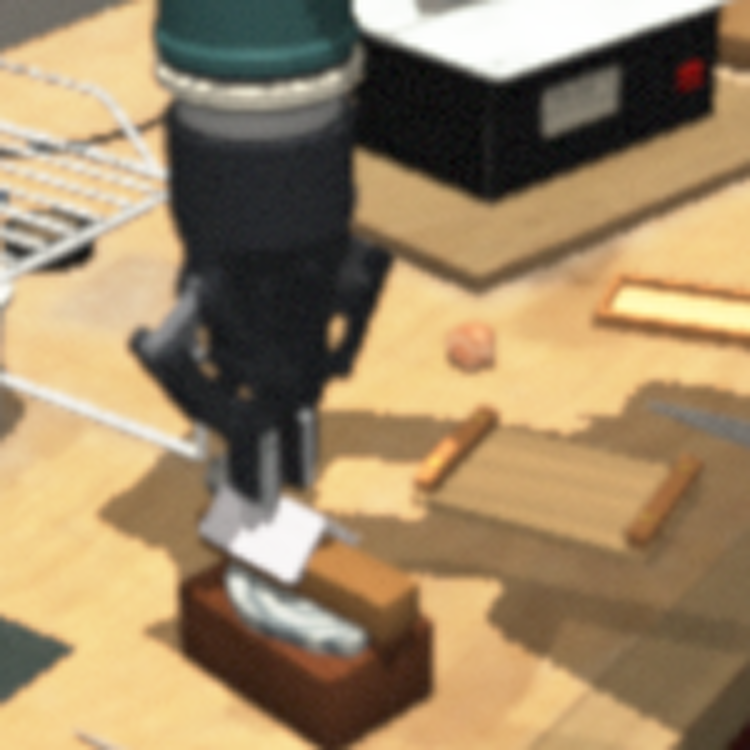

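Run:
```python
from h import *
import pickle
ms=manip.camera_model('scene'); mt=manip.camera_model('top'); mw,_=pickle.load(open('w4.pkl','rb'))
print(manip.camera_model('wrist')['xyz'])
p=np.array([.544,.193,.088])
print('scene',proj(ms,p),'top',proj(mt,p),'w',proj(mw,p))
im=manip.camera('top')[:,:,::-1]; crop(im,180,190,130,110,6,'pics/t1c.png')
crop(cv2.imread('pics/top0.png'),180,190,130,110,6,'pics/t0c.png')
crop(cv2.imread('pics/scene0.png'),200,230,100,90,7,'pics/s0c.png')
```

```text
[0.621988   0.184118   0.22952376]
scene [[245.09011564 247.82589249]] top [[238.19236716 249.06804721]] w [[273.22907966 199.20163123]]
```

View pics/t1c.png

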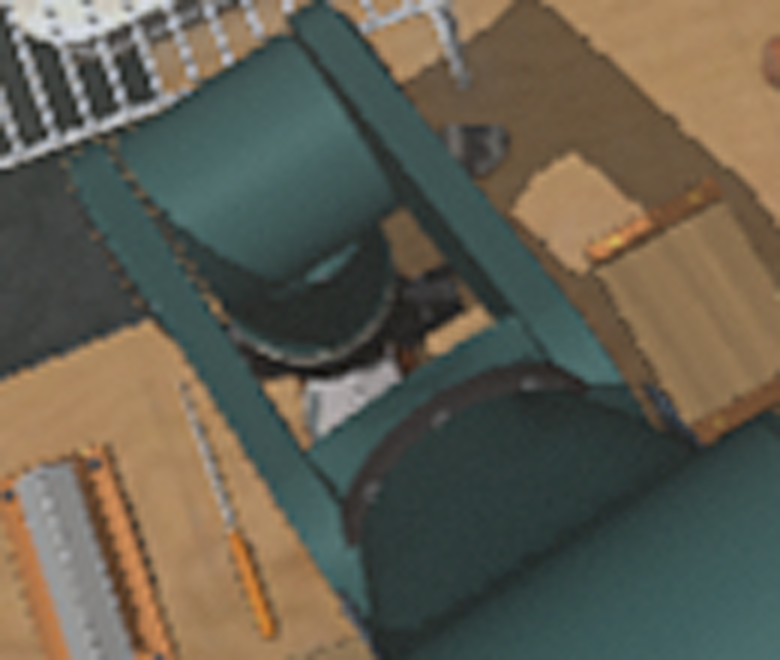

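View pics/t0c.png

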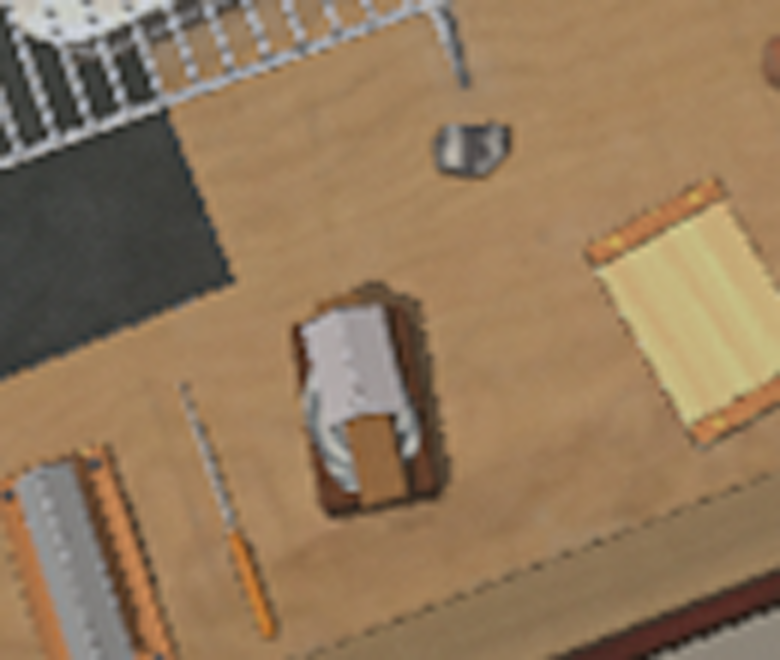

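View pics/s0c.png

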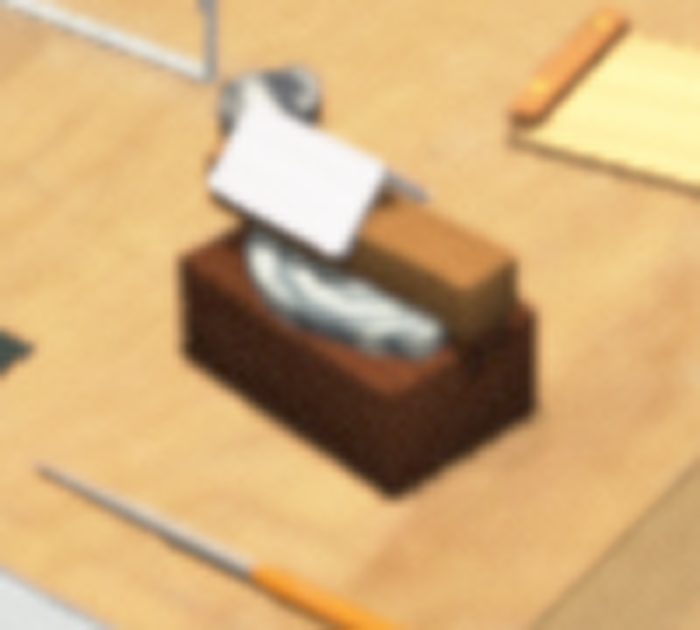

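```bash
python3 -m inch '[{"dx":0,"dy":0,"dz":0,"rx":0,"ry":0,"rz":0},{"dx":0,"dy":0,"dz":0,"rx":0,"ry":0,"rz":0},{"dx":0,"dy":0,"dz":0,"rx":0,"ry":0,"rz":0},{"dx":0,"dy":0,"dz":0,"rx":0,"ry":0,"rz":0},{"dx":0,"dy":0,"dz":0,"rx":0,"ry":0,"rz":0},{"dx":0,"dy":0,"dz":0,"rx":0,"ry":0,"rz":0},{"dx":0,"dy":0,"dz":0,"rx":0,"ry":0,"rz":0},{"dx":0,"dy":0,"dz":0,"rx":0,"ry":0,"rz":0},{"dx":0,"dy":0,"dz":10,"rx":0,"ry":0,"rz":0},{"dx":0,"dy":0,"dz":10,"rx":0,"ry":0,"rz":0},{"dx":0,"dy":0,"dz":7,"rx":0,"ry":0,"rz":0},{"dx":0,"dy":0,"dz":0,"rx":0,"ry":0,"rz":0}]' 0.2 30
python3 look.py w8
python3 - <<'E'
from h import *
im=manip.camera('scene')[:,:,::-1].copy()
crop(im,190,150,150,150,5,'pics/s2c.png')
E
```

```text
time_s: 6.18
ee_pos: [0.5426, 0.1937, 0.0367]
eef_rot: [179.9, 0.2, -7.1]
force: [-0.5, -0.1, -0.2]
finger_gap: 0.798
t 6.18 tcp [0.5426 0.1937 0.0367] [179.93   0.22  -7.11] gap 0.798 F [-0.5 -0.1 -0.2] q [ 12.8  30.4  98.9   0.   50.9 109.9]
```

View pics/w8.png

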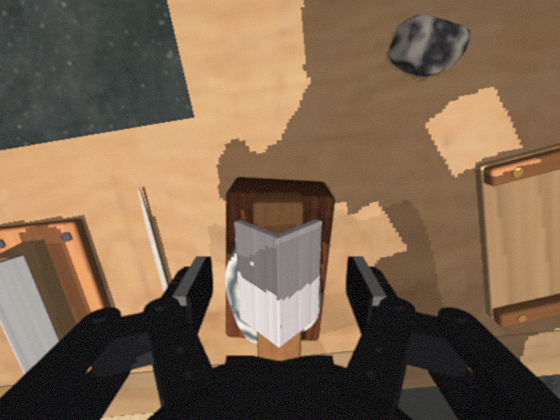

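View pics/s2c.png

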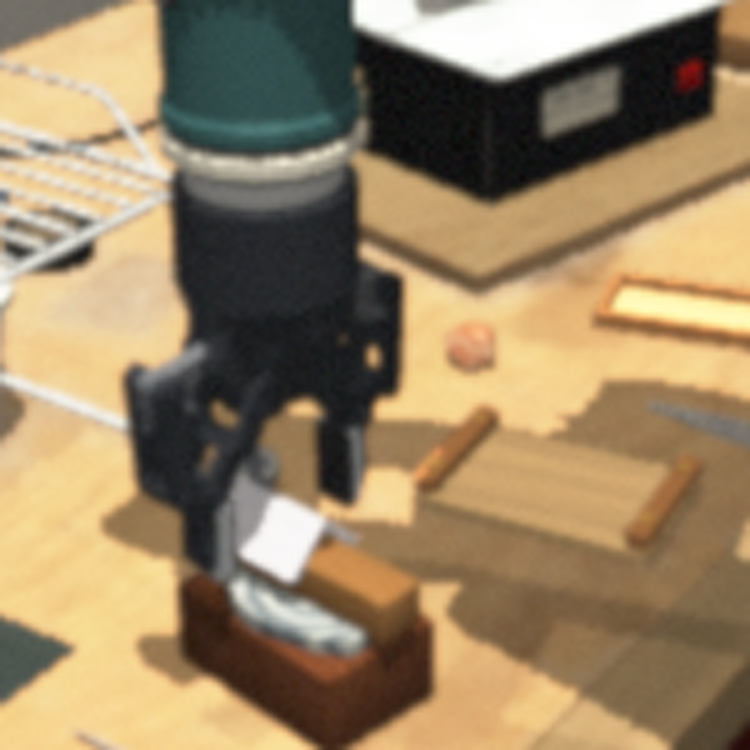

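Run:
```python
from h import *
ms=manip.camera_model('scene')
for y in (.225,.232,.24):
    o,d=ray(ms,(233.0,265.5)); t=(y-o[1])/d[0,1]; print(o+t*d[0])
```

```text
[0.55217669 0.225      0.05796405]
[0.54595059 0.232      0.06440266]
[0.53883505 0.24       0.07176106]
```

```bash
python3 -m inch '[{"dx":0,"dy":0,"dz":0,"rx":0,"ry":0,"rz":0},{"dx":0,"dy":0,"dz":0,"rx":0,"ry":0,"rz":0},{"dx":0,"dy":0,"dz":0,"rx":0,"ry":0,"rz":0},{"dx":0,"dy":0,"dz":0,"rx":0,"ry":0,"rz":0},{"dx":0,"dy":0,"dz":0,"rx":0,"ry":0,"rz":0},{"dx":0,"dy":0,"dz":0,"rx":0,"ry":0,"rz":0},{"dx":0,"dy":0,"dz":0,"rx":0,"ry":0,"rz":0},{"dx":0,"dy":0,"dz":0,"rx":0,"ry":0,"rz":0}]' 0.7 25
python3 look.py w9
python3 - <<'E'
from h import *
im=manip.camera('scene')[:,:,::-1].copy()
crop(im,190,150,150,150,5,'pics/s3c.png')
E
```

```text
time_s: 6.95
ee_pos: [0.5449, 0.1942, 0.0395]
eef_rot: [-180.0, -0.0, -7.1]
force: [0.3, -1.9, 6.0]
finger_gap: 0.471
t 6.95 tcp [0.5449 0.1942 0.0395] [-1.7998e+02 -4.0000e-02 -7.1000e+00] gap 0.471 F [ 0.3 -1.9  6. ] q [ 12.8  30.2  98.8   0.   51.  109.9]
```

View pics/w9.png

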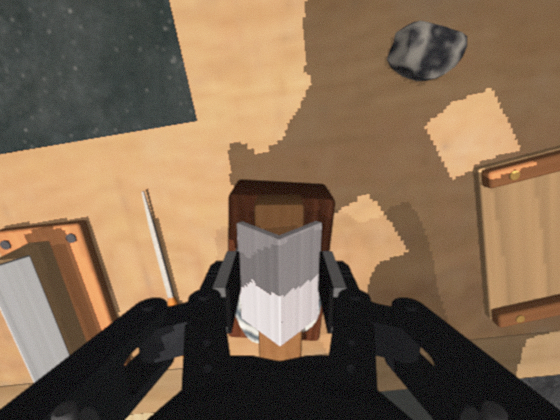

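View pics/s3c.png

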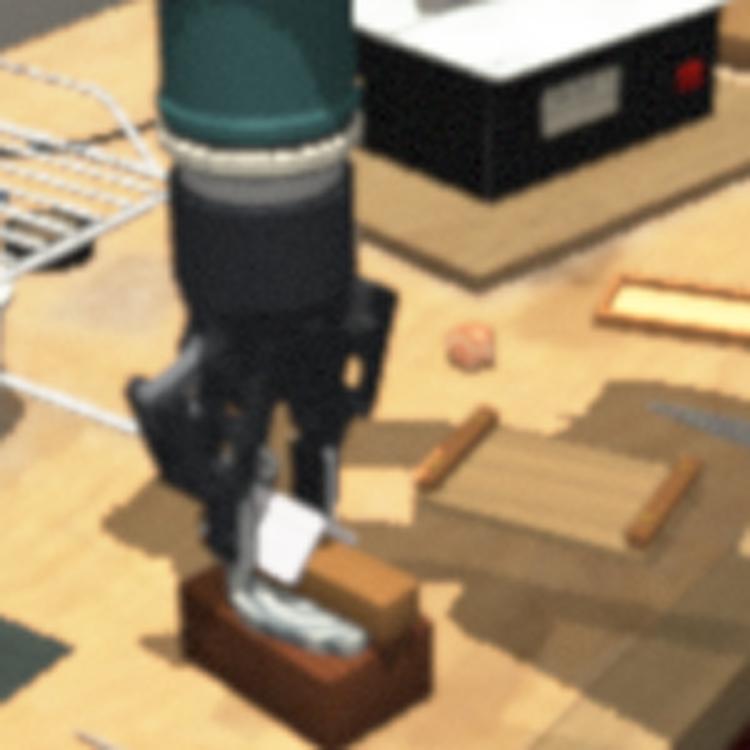

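```bash
python3 -m inch '[{"dx":0,"dy":0,"dz":-5,"rx":0,"ry":0,"rz":0},{"dx":0,"dy":0,"dz":-10,"rx":0,"ry":0,"rz":0},{"dx":0,"dy":0,"dz":-25,"rx":0,"ry":0,"rz":0},{"dx":0,"dy":0,"dz":-30,"rx":0,"ry":0,"rz":0},{"dx":0,"dy":0,"dz":-20,"rx":0,"ry":0,"rz":0},{"dx":0,"dy":0,"dz":0,"rx":0,"ry":0,"rz":0},{"dx":0,"dy":0,"dz":0,"rx":0,"ry":0,"rz":0}]' 0.75 30
python3 look.py w10
python3 - <<'E'
from h import *
im=manip.camera('scene')[:,:,::-1].copy()
crop(im,190,110,150,190,4,'pics/s4c.png')
E
```

```text
time_s: 7.63
ee_pos: [0.5455, 0.1945, 0.1307]
eef_rot: [-179.9, -0.2, -7.1]
force: [-0.7, -0.1, -1.3]
finger_gap: 0.469
t 7.63 tcp [0.5455 0.1945 0.1307] [-1.7993e+02 -1.7000e-01 -7.1000e+00] gap 0.469 F [-0.7 -0.1 -1.3] q [ 12.8  23.4  94.4   0.   62.  109.9]
```

View pics/w10.png

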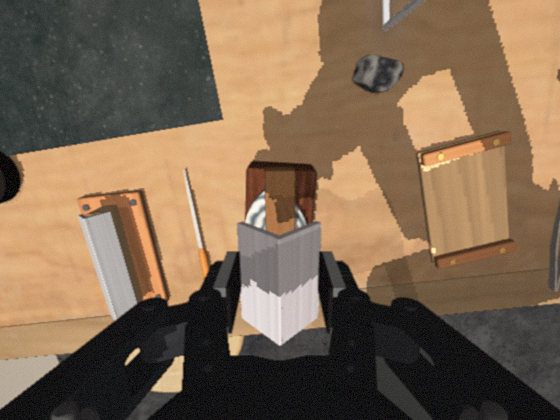

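View pics/s4c.png

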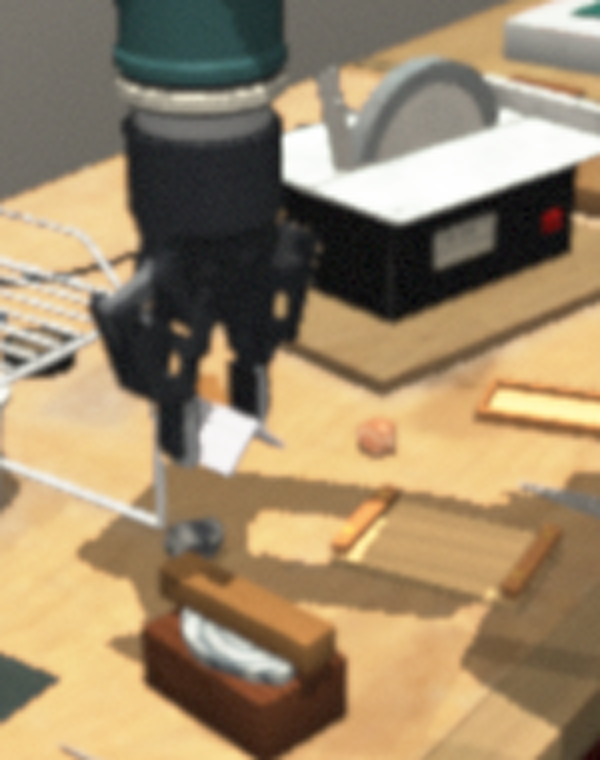

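```bash
python3 p.py 0.503 0.363 0.14 0;  python3 - <<'E'
from h import *
import pickle
m,s=pickle.load(open('w10.pkl','rb')); im=cv2.imread('pics/w10.png'); crop(im,60,180,290,180,2.7,'pics/w10c.png')
for z in (.17,.175,.18): print(onz(m,[(279,237),(279,343)],z).round(4))
E
```

```text
t 7.73 tcp [0.5436 0.194  0.1284] [ 1.7998e+02  8.0000e-02 -7.1100e+00] gap 0.468 F [-0.1  1.6 -1.8] q [ 12.8  23.5  94.6   0.   62.  109.9]
shift mm [ -61.2 -162.7  -11.5] norm 174.2 rz(after) -7.11 rotvec [ 0.01  0.08 -7.11]
[[0.57   0.191  0.17  ]
 [0.5119 0.1983 0.17  ]]
[[0.5721 0.1908 0.175 ]
 [0.5163 0.1977 0.175 ]]
[[0.5742 0.1905 0.18  ]
 [0.5208 0.1972 0.18  ]]
```

View pics/w10c.png

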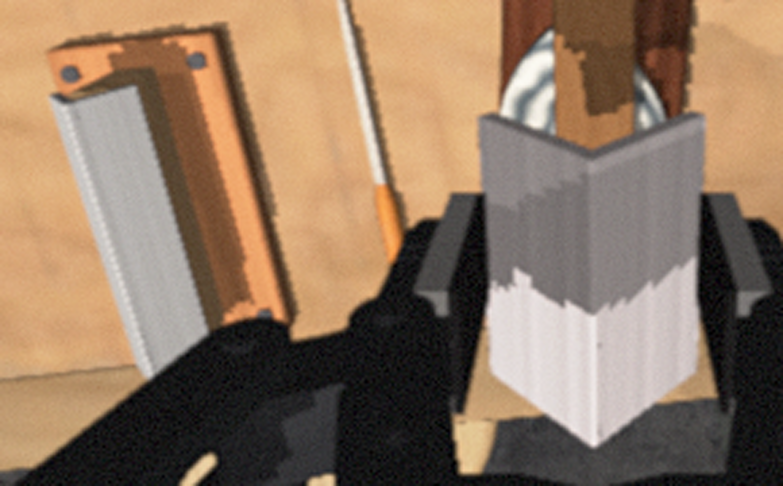

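```bash
python3 -m inch '[{"dx":-12,"dy":-32,"dz":-3,"rx":0,"ry":0,"rz":0},{"dx":-12,"dy":-33,"dz":-3,"rx":0,"ry":0,"rz":0},{"dx":-12,"dy":-33,"dz":-2,"rx":0,"ry":0,"rz":0},{"dx":-12,"dy":-33,"dz":-2,"rx":0,"ry":0,"rz":0},{"dx":-13,"dy":-32,"dz":-2,"rx":0,"ry":0,"rz":-7.1},{"dx":0,"dy":0,"dz":0,"rx":0,"ry":0,"rz":0},{"dx":0,"dy":0,"dz":0,"rx":0,"ry":0,"rz":0},{"dx":0,"dy":0,"dz":0,"rx":0,"ry":0,"rz":0}]'
python3 look.py w11
```

```text
time_s: 8.4
ee_pos: [0.5031, 0.3626, 0.1395]
eef_rot: [179.9, 0.1, -0.0]
force: [-0.4, -1.1, -1.9]
finger_gap: 0.465
t 8.4 tcp [0.5031 0.3626 0.1395] [ 1.7989e+02  1.4000e-01 -1.0000e-02] gap 0.465 F [-0.4 -1.1 -1.9] q [ 29.4  26.1  88.2  -0.   65.9 119.4]
```

View pics/w11.png

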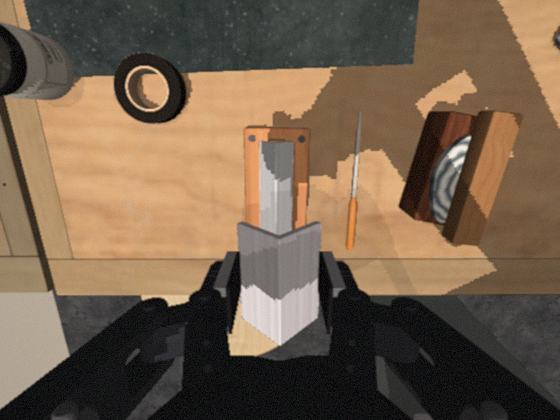

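Run:
```python
from h import *
im=cv2.imread('pics/w11.png'); crop(im,225,115,105,130,6,'pics/w11c.png')
```

```text
(no output)
```

View pics/w11c.png

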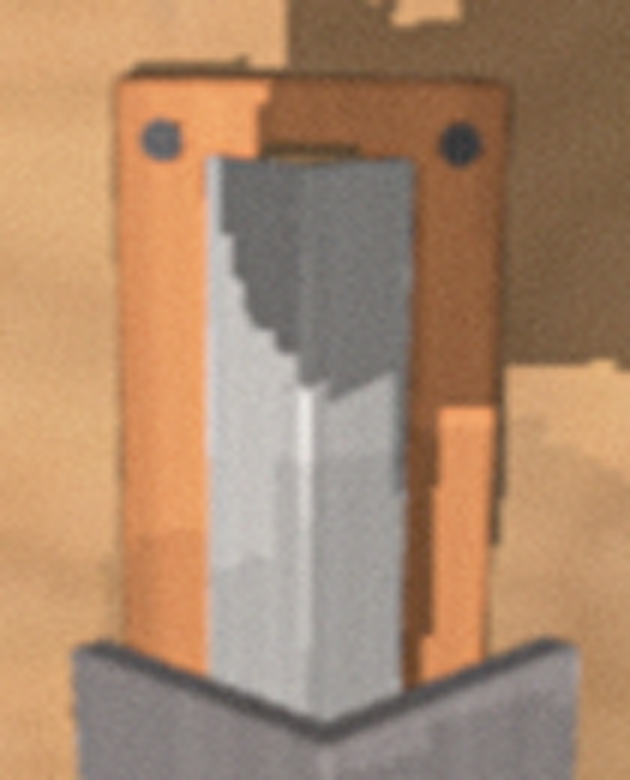

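Run:
```python
from h import *
import pickle
m,s=pickle.load(open('w11.pkl','rb'))
f=lambda c:(np.array(c)+.5)/6-.5+np.array([225,115])
print('rack',onz(m,[f((308,162)),f((308,690))],.052).round(4))
print('foot far corners',onz(m,[f((118,80)),f((505,84))],.010).round(4))
print('legs',onz(m,[f((207,160)),f((413,162)),f((207,680)),f((403,680))],.0365).round(4))
print('angle',onz(m,[f((322,735)),(279.5,342)],.186).round(4))
```

```text
rack [[0.5586 0.3646 0.052 ]
 [0.4805 0.3649 0.052 ]]
foot far corners [[0.5675 0.395  0.01  ]
 [0.5669 0.3336 0.01  ]]
legs [[0.5575 0.3794 0.0365]
 [0.5572 0.3494 0.0365]
 [0.476  0.3811 0.0365]
 [0.476  0.3498 0.0365]]
angle [[0.5311 0.3626 0.186 ]
 [0.4763 0.3621 0.186 ]]
```

```bash
python3 -m inch '[{"dx":0,"dy":-2.3,"dz":20,"rx":0,"ry":0,"rz":0},{"dx":0,"dy":0,"dz":25,"rx":0,"ry":0,"rz":0},{"dx":0,"dy":0,"dz":25,"rx":0,"ry":0,"rz":0},{"dx":0,"dy":0,"dz":20,"rx":0,"ry":0,"rz":0},{"dx":0,"dy":0,"dz":15,"rx":0,"ry":0,"rz":0},{"dx":0,"dy":0,"dz":10,"rx":0,"ry":0,"rz":0},{"dx":0,"dy":0,"dz":0,"rx":0,"ry":0,"rz":0},{"dx":0,"dy":0,"dz":0,"rx":0,"ry":0,"rz":0},{"dx":0,"dy":0,"dz":0,"rx":0,"ry":0,"rz":0}]'
python3 look.py w12
python3 - <<'E'
from h import *
im=manip.camera('scene')[:,:,::-1].copy()
crop(im,130,200,170,170,4.5,'pics/s5c.png')
E
```

```text
time_s: 9.2
ee_pos: [0.5051, 0.3657, 0.027]
eef_rot: [-180.0, -0.1, -0.1]
force: [0.0, 0.2, -0.2]
finger_gap: 0.466
t 9.2 tcp [0.5051 0.3657 0.027 ] [-1.7995e+02 -7.0000e-02 -6.0000e-02] gap 0.466 F [ 0.   0.2 -0.2] q [ 29.6  34.   93.2   0.   52.7 119.6]
```

View pics/w12.png

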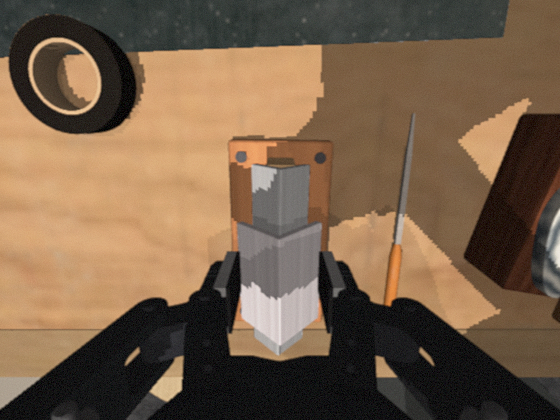

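View pics/s5c.png

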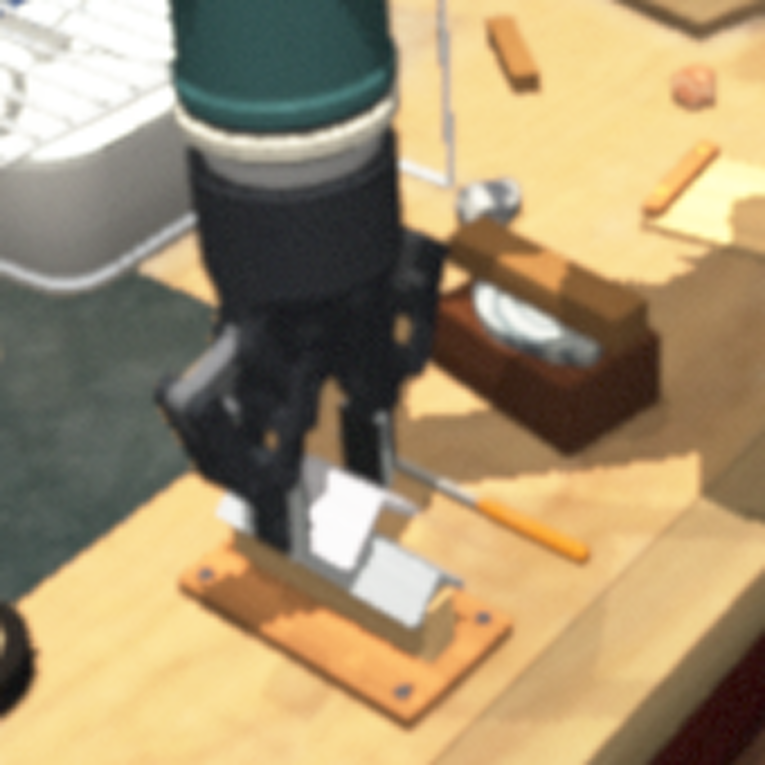

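```bash
python3 -m inch '[{"dx":0,"dy":0,"dz":5,"rx":0,"ry":0,"rz":0},{"dx":0,"dy":0,"dz":4,"rx":0,"ry":0,"rz":0},{"dx":0,"dy":0,"dz":3,"rx":0,"ry":0,"rz":0},{"dx":0,"dy":0,"dz":2,"rx":0,"ry":0,"rz":0},{"dx":0,"dy":0,"dz":0,"rx":0,"ry":0,"rz":0},{"dx":0,"dy":0,"dz":0,"rx":0,"ry":0,"rz":0}]'
python3 look.py w13
python3 - <<'E'
from h import *
im=manip.camera('scene')[:,:,::-1].copy()
crop(im,150,280,110,90,7,'pics/s6c.png')
E
```

```text
time_s: 9.8
ee_pos: [0.5039, 0.3657, 0.0118]
eef_rot: [180.0, 0.0, -0.0]
force: [0.4, 0.4, -0.1]
finger_gap: 0.464
t 9.8 tcp [0.5039 0.3657 0.0118] [ 1.7999e+02  3.0000e-02 -0.0000e+00] gap 0.464 F [ 0.4  0.4 -0.1] q [ 29.6  35.1  93.7   0.   51.2 119.6]
```

View pics/s6c.png

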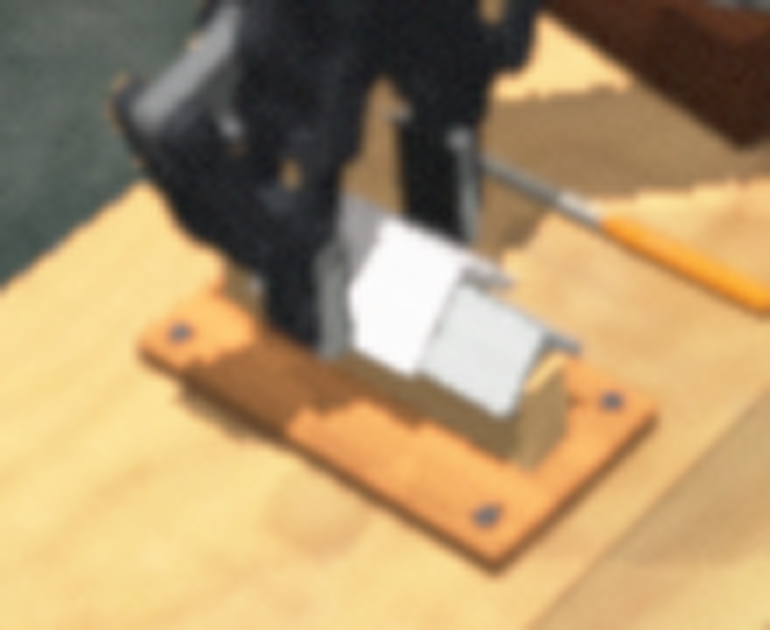

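```bash
python3 -m inch '[{"dx":0,"dy":0,"dz":1.5,"rx":0,"ry":0,"rz":0},{"dx":0,"dy":0,"dz":1.5,"rx":0,"ry":0,"rz":0},{"dx":0,"dy":0,"dz":0,"rx":0,"ry":0,"rz":0},{"dx":0,"dy":0,"dz":0,"rx":0,"ry":0,"rz":0}]'
python3 -m inch '[{"dx":0,"dy":0,"dz":0,"rx":0,"ry":0,"rz":0},{"dx":0,"dy":0,"dz":0,"rx":0,"ry":0,"rz":0},{"dx":0,"dy":0,"dz":0,"rx":0,"ry":0,"rz":0},{"dx":0,"dy":0,"dz":0,"rx":0,"ry":0,"rz":0},{"dx":0,"dy":0,"dz":0,"rx":0,"ry":0,"rz":0},{"dx":0,"dy":0,"dz":-20,"rx":0,"ry":0,"rz":0},{"dx":0,"dy":0,"dz":-35,"rx":0,"ry":0,"rz":0},{"dx":0,"dy":0,"dz":-40,"rx":0,"ry":0,"rz":0},{"dx":0,"dy":0,"dz":-25,"rx":0,"ry":0,"rz":0},{"dx":0,"dy":0,"dz":0,"rx":0,"ry":0,"rz":0},{"dx":0,"dy":0,"dz":0,"rx":0,"ry":0,"rz":0}]' 0.2
python3 look.py w14
python3 - <<'E'
from h import *
im=manip.camera('scene')[:,:,::-1].copy()
crop(im,150,280,110,90,7,'pics/s7c.png')
E
```

```text
time_s: 10.23
ee_pos: [0.5045, 0.366, 0.0098]
eef_rot: [-180.0, -0.0, -0.0]
force: [-1.4, -0.1, 4.9]
finger_gap: 0.468
time_s: 11.15
ee_pos: [0.5054, 0.3665, 0.131]
eef_rot: [-179.9, -0.2, -0.0]
force: [0.3, -0.3, -0.2]
finger_gap: 0.799
t 11.15 tcp [0.5054 0.3665 0.131 ] [-179.87   -0.21   -0.  ] gap 0.799 F [ 0.3 -0.3 -0.2] q [ 29.6  26.7  88.6   0.   64.5 119.6]
```

View pics/w14.png

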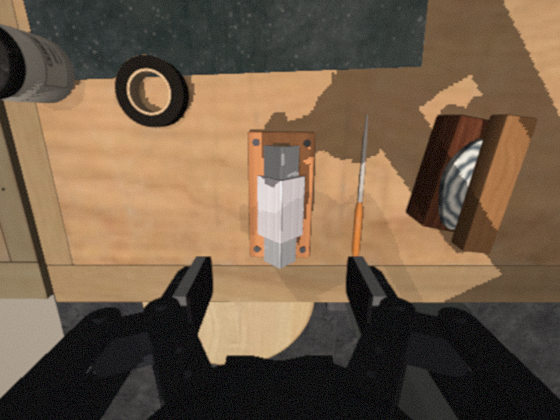

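View pics/s7c.png

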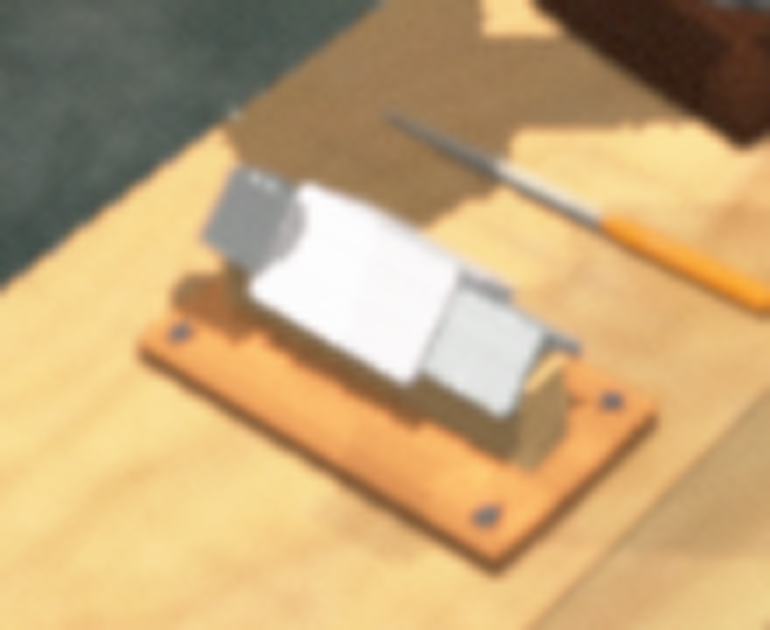

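```bash
python3 - <<'E'
from h import *
ms=manip.camera_model('scene')
for uv in ((197.1,330.3),(189.5,329.5)):
  for y in (.387,.392,.40):
    o,d=ray(ms,uv); t=(y-o[1])/d[0,1]; print(uv,(o+t*d[0]).round(4))
E
python3 p.py 0.528 0.1955 0.14 -7
```

```text
(197.1, 330.3) [0.5013 0.387  0.0312]
(197.1, 330.3) [0.4956 0.392  0.0381]
(197.1, 330.3) [0.4866 0.4    0.0491]
(189.5, 329.5) [0.5213 0.387  0.0224]
(189.5, 329.5) [0.5154 0.392  0.0294]
(189.5, 329.5) [0.5059 0.4    0.0406]
t 11.25 tcp [0.5033 0.3653 0.1281] [ 1.7996e+02  9.0000e-02 -1.0000e-02] gap 0.803 F [-0.5  0.8 -1. ] q [ 29.6  26.9  88.7   0.   64.5 119.6]
shift mm [ 24.7 169.8 -11.8] norm 172.0 rz(after) 6.99 rotvec [0.05 0.08 6.99]
```

```bash
python3 -m inch '[{"dx":5,"dy":34,"dz":-2,"rx":0,"ry":0,"rz":0},{"dx":5,"dy":34,"dz":-2,"rx":0,"ry":0,"rz":0},{"dx":5,"dy":34,"dz":-2,"rx":0,"ry":0,"rz":0},{"dx":5,"dy":34,"dz":0,"rx":0,"ry":0,"rz":0},{"dx":5,"dy":34,"dz":0,"rx":0,"ry":0,"rz":7},{"dx":0,"dy":0,"dz":0,"rx":0,"ry":0,"rz":0},{"dx":0,"dy":0,"dz":0,"rx":0,"ry":0,"rz":0},{"dx":0,"dy":0,"dz":0,"rx":0,"ry":0,"rz":0}]' 0.2
python3 look.py w15
python3 -c "
from h import *
im=cv2.imread('pics/w15.png'); crop(im,210,120,140,160,4.5,'pics/w15c.png')"
```

```text
time_s: 11.92
ee_pos: [0.5282, 0.1957, 0.1337]
eef_rot: [180.0, 0.2, -7.0]
force: [0.1, 0.4, 0.1]
finger_gap: 0.798
t 11.92 tcp [0.5282 0.1957 0.1337] [ 1.7998e+02  1.6000e-01 -7.0000e+00] gap 0.798 F [0.1 0.4 0.1] q [ 13.3  22.2  96.    0.   62.  110.3]
```

View pics/w15c.png

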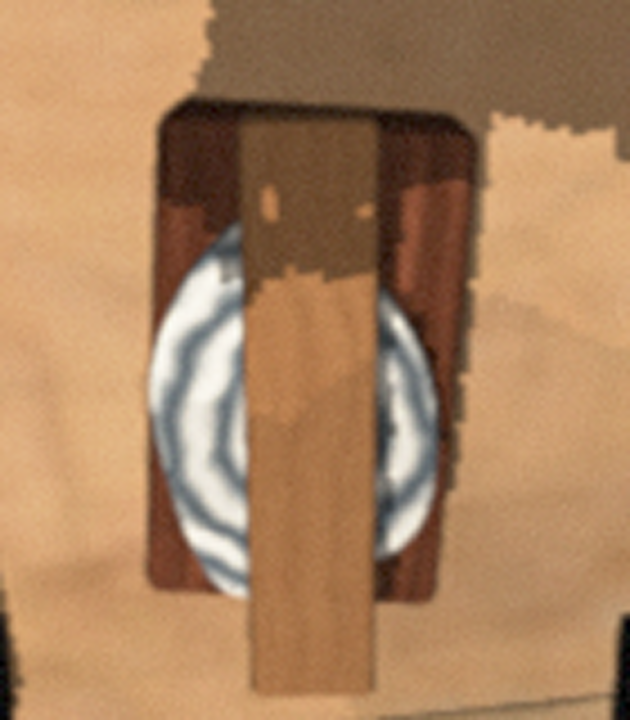

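```bash
python3 - <<'E'
from quad import *
import pickle
m,s=pickle.load(open('w15.pkl','rb'))
quad(m,[(240,119),(377,122),(374,693),(253,692)],(210,120),4.5,.070,'bar')
quad(m,[(160,105),(478,120),(436,602),(150,590)],(210,120),4.5,.042,'block')
E
python3 p.py 0.5285 0.196 0.046 -7
```

```text
bar ctr [0.5285 0.1955] len 0.1078 wid 0.023 yaw -6.56 yaw_b -7.91
block ctr [0.5311 0.1963] len 0.0998 wid 0.0598 yaw -10.07 yaw_b -9.68
t 11.97 tcp [0.5283 0.1963 0.1339] [ 1.7999e+02  1.2000e-01 -6.9500e+00] gap 0.797 F [-0.4  0.4  0.4] q [ 13.3  22.2  96.    0.   62.  110.3]
shift mm [ 0.4  0.3 87.9] norm 87.9 rz(after) 0.05 rotvec [0.01 0.12 0.05]
```

```bash
python3 -m inch '[{"dx":0,"dy":0.5,"dz":25,"rx":0,"ry":0,"rz":0},{"dx":0,"dy":0,"dz":25,"rx":0,"ry":0,"rz":0},{"dx":0,"dy":0,"dz":22,"rx":0,"ry":0,"rz":0},{"dx":0,"dy":0,"dz":16,"rx":0,"ry":0,"rz":0},{"dx":0,"dy":0,"dz":0,"rx":0,"ry":0,"rz":0},{"dx":0,"dy":0,"dz":0,"rx":0,"ry":0,"rz":0}]' 0.5 25
python3 -m inch '[{"dx":0,"dy":0,"dz":0,"rx":0,"ry":0,"rz":0},{"dx":0,"dy":0,"dz":0,"rx":0,"ry":0,"rz":0},{"dx":0,"dy":0,"dz":0,"rx":0,"ry":0,"rz":0},{"dx":0,"dy":0,"dz":0,"rx":0,"ry":0,"rz":0},{"dx":0,"dy":0,"dz":0,"rx":0,"ry":0,"rz":0},{"dx":0,"dy":0,"dz":0,"rx":0,"ry":0,"rz":0}]' 0.9 25
python3 look.py w16
python3 - <<'E'
from h import *
im=manip.camera('scene')[:,:,::-1].copy()
crop(im,190,170,130,130,5.5,'pics/s8c.png')
E
```

```text
time_s: 12.47
ee_pos: [0.5278, 0.1963, 0.0461]
eef_rot: [180.0, 0.2, -6.9]
force: [0.3, 0.0, 1.5]
finger_gap: 0.5
time_s: 12.97
ee_pos: [0.5303, 0.1956, 0.0485]
eef_rot: [-179.9, -0.2, -7.0]
force: [-0.5, -0.6, 5.7]
finger_gap: 0.098
t 12.97 tcp [0.5303 0.1956 0.0485] [-1.7993e+02 -1.6000e-01 -7.0100e+00] gap 0.098 F [-0.5 -0.6  5.7] q [ 13.2  28.6 100.3   0.   51.  110.2]
```

View pics/s8c.png

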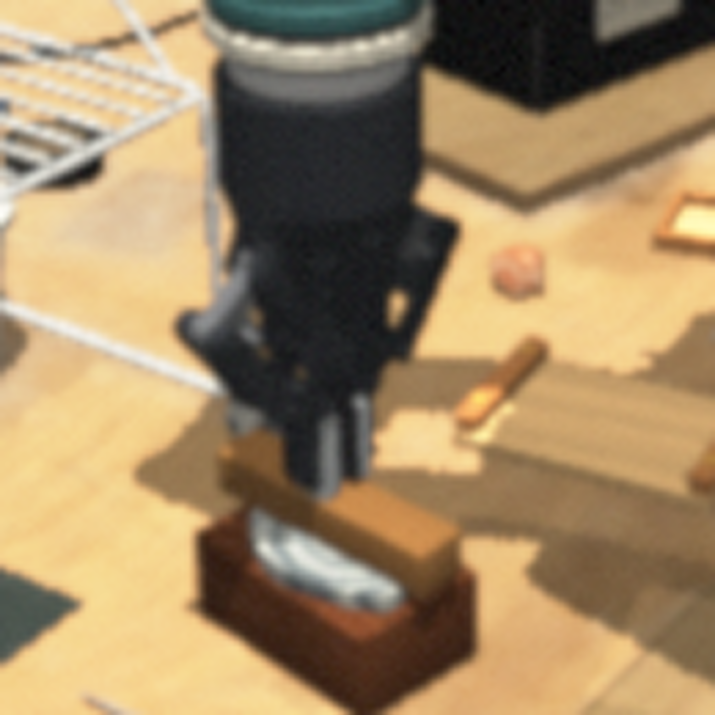

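```bash
python3 -m inch '[{"dx":0,"dy":0,"dz":-5,"rx":0,"ry":0,"rz":0},{"dx":0,"dy":0,"dz":0,"rx":0,"ry":0,"rz":0},{"dx":0,"dy":0,"dz":0,"rx":0,"ry":0,"rz":0},{"dx":0,"dy":0,"dz":0,"rx":0,"ry":0,"rz":0},{"dx":0,"dy":0,"dz":0,"rx":0,"ry":0,"rz":0},{"dx":0,"dy":0,"dz":6,"rx":0,"ry":0,"rz":0},{"dx":0,"dy":0,"dz":6,"rx":0,"ry":0,"rz":0},{"dx":0,"dy":0,"dz":0,"rx":0,"ry":0,"rz":0},{"dx":0,"dy":0,"dz":0,"rx":0,"ry":0,"rz":0}]' 0.4 25
python3 look.py w17
```

```text
time_s: 13.82
ee_pos: [0.5283, 0.1951, 0.0391]
eef_rot: [180.0, 0.1, -7.0]
force: [0.6, -0.3, 0.1]
finger_gap: 0.604
t 13.82 tcp [0.5283 0.1951 0.0391] [ 1.7997e+02  1.0000e-01 -7.0100e+00] gap 0.604 F [ 0.6 -0.3  0.1] q [ 13.2  29.4 100.7   0.   50.1 110.2]
```

View pics/w17.png

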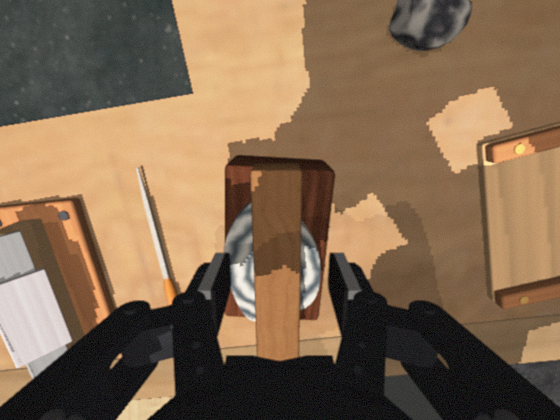

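```bash
python3 -m inch '[{"dx":0,"dy":0,"dz":0,"rx":0,"ry":0,"rz":0},{"dx":0,"dy":0,"dz":0,"rx":0,"ry":0,"rz":0},{"dx":0,"dy":0,"dz":0,"rx":0,"ry":0,"rz":0},{"dx":0,"dy":0,"dz":0,"rx":0,"ry":0,"rz":0},{"dx":0,"dy":0,"dz":0,"rx":0,"ry":0,"rz":0},{"dx":0,"dy":0,"dz":0,"rx":0,"ry":0,"rz":0},{"dx":0,"dy":0,"dz":0,"rx":0,"ry":0,"rz":0}]' 0.9 30
python3 look.py w18
```

```text
time_s: 14.45
ee_pos: [0.5294, 0.1954, 0.0403]
eef_rot: [-180.0, -0.0, -7.0]
force: [-0.3, 0.7, 3.0]
finger_gap: 0.266
t 14.45 tcp [0.5294 0.1954 0.0403] [-1.7998e+02 -3.0000e-02 -7.0000e+00] gap 0.266 F [-0.3  0.7  3. ] q [ 13.2  29.3 100.6   0.   50.1 110.2]
```

View pics/w18.png

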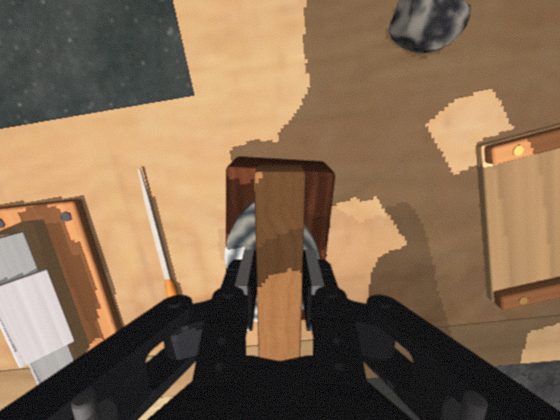

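```bash
python3 -m inch '[{"dx":0,"dy":0,"dz":-5,"rx":0,"ry":0,"rz":0},{"dx":0,"dy":0,"dz":-15,"rx":0,"ry":0,"rz":0},{"dx":0,"dy":0,"dz":-30,"rx":0,"ry":0,"rz":0},{"dx":0,"dy":0,"dz":-40,"rx":0,"ry":0,"rz":0},{"dx":0,"dy":0,"dz":0,"rx":0,"ry":0,"rz":0},{"dx":0,"dy":0,"dz":0,"rx":0,"ry":0,"rz":0}]'
python3 look.py w19; python3 p.py .5325 -.203 .13 16
python3 -c "
from h import *
im=cv2.imread('pics/w19.png'); crop(im,180,120,190,240,2.5,'pics/w19c.png')"
```

```text
time_s: 15.0
ee_pos: [0.531, 0.1958, 0.1326]
eef_rot: [-179.9, -0.3, -7.0]
force: [-0.1, -1.1, -1.3]
finger_gap: 0.266
t 15.0 tcp [0.531  0.1958 0.1326] [-179.89   -0.29   -7.  ] gap 0.266 F [-0.1 -1.1 -1.3] q [ 13.2  22.2  96.1   0.   61.4 110.2]
t 15.05 tcp [0.5294 0.1953 0.1309] [-1.7996e+02 -9.0000e-02 -7.0000e+00] gap 0.269 F [-0.5 -0.3 -0.5] q [ 13.2  22.3  96.2   0.   61.3 110.2]
shift mm [ 51.7 395.    0.7] norm 398.4 rz(after) -23.0 rotvec [-2.0e-02 -9.0e-02 -2.3e+01]
```

View pics/w19c.png

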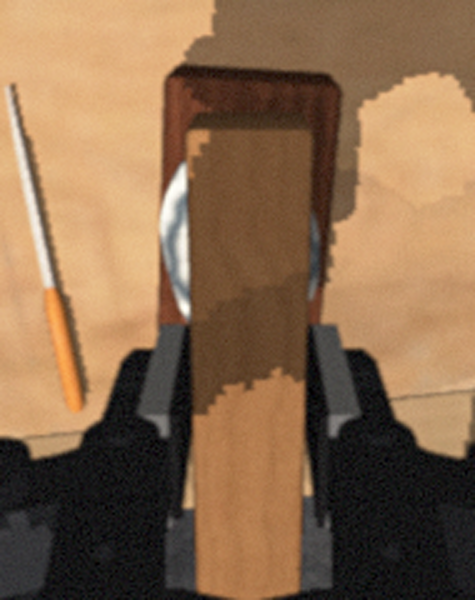

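```bash
python3 -m inch '[{"dx":5,"dy":38,"dz":0,"rx":0,"ry":0,"rz":0},{"dx":5,"dy":40,"dz":0,"rx":0,"ry":0,"rz":0},{"dx":5,"dy":40,"dz":0,"rx":0,"ry":0,"rz":0},{"dx":5,"dy":40,"dz":0,"rx":0,"ry":0,"rz":0},{"dx":5,"dy":40,"dz":0,"rx":0,"ry":0,"rz":0},{"dx":5,"dy":40,"dz":0,"rx":0,"ry":0,"rz":0},{"dx":5,"dy":40,"dz":0,"rx":0,"ry":0,"rz":0},{"dx":5,"dy":40,"dz":0,"rx":0,"ry":0,"rz":0},{"dx":6,"dy":40,"dz":0,"rx":0,"ry":0,"rz":0},{"dx":6,"dy":37,"dz":0,"rx":0,"ry":0,"rz":-7},{"dx":0,"dy":0,"dz":0,"rx":0,"ry":0,"rz":-7},{"dx":0,"dy":0,"dz":0,"rx":0,"ry":0,"rz":-7}]'
python3 -m inch '[{"dx":0,"dy":0,"dz":0,"rx":0,"ry":0,"rz":-2},{"dx":0,"dy":0,"dz":0,"rx":0,"ry":0,"rz":0},{"dx":0,"dy":0,"dz":0,"rx":0,"ry":0,"rz":0},{"dx":0,"dy":0,"dz":0,"rx":0,"ry":0,"rz":0}]'
python3 look.py w20
python3 -c "
from h import *
im=cv2.imread('pics/w20.png'); crop(im,180,80,200,280,2.1,'pics/w20c.png')"
```

```text
time_s: 16.05
ee_pos: [0.5312, -0.2053, 0.128]
eef_rot: [-179.9, 0.1, 14.1]
force: [1.1, 0.8, -1.4]
finger_gap: 0.265
time_s: 16.38
ee_pos: [0.5318, -0.2026, 0.129]
eef_rot: [-179.9, 0.1, 15.9]
force: [0.3, 0.2, -0.5]
finger_gap: 0.273
t 16.38 tcp [ 0.5318 -0.2026  0.129 ] [-1.7992e+02  8.0000e-02  1.5930e+01] gap 0.273 F [ 0.3  0.2 -0.5] q [-27.8  22.9  95.5   0.   61.6  46.3]
```

View pics/w20.png

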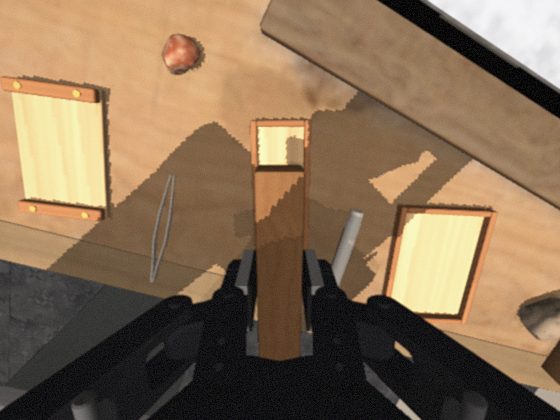

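View pics/w20c.png

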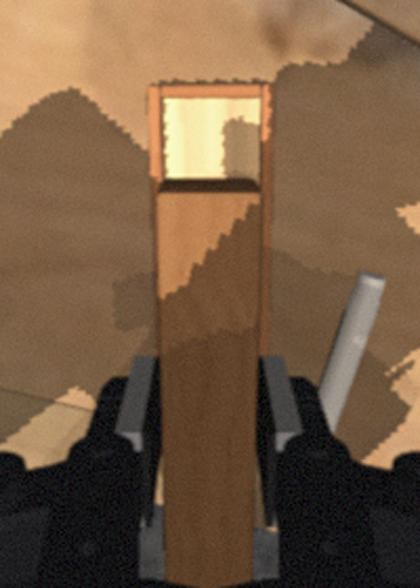

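Run:
```python
from h import *
import pickle
m,s=pickle.load(open('w20.pkl','rb'))
f=lambda c:(np.array(c)+.5)/2.1-.5+np.array([180,80])
T=onz(m,[f((148,85)),f((273,83))],.012); B=onz(m,[f((158,192)),f((261,192)),f((165,560)),f((252,560))],.1587)
ax=np.array([np.cos(np.radians(16)),np.sin(np.radians(16))]); n=np.array([-ax[1],ax[0]])
print('tray far mid',T.mean(0),'w',np.linalg.norm(T[0]-T[1]),'ctr',T.mean(0)[:2]-.072*ax)
print('bar far mid',B[:2].mean(0),'w',np.linalg.norm(B[0]-B[1]),'ctr',B[:2].mean(0)[:2]-.055*ax)
for P in (T,B): print('lat',P[:,:2]@n)
d=T.mean(0)[:2]-.072*ax-(B[:2].mean(0)[:2]-.055*ax)
print('need along x tool',d@ax,'left',d@n)
```

```text
tray far mid [ 0.60149028 -0.18403974  0.012     ] w 0.05375738384582706 ctr [ 0.53227943 -0.20388563]
bar far mid [ 0.5828989  -0.18893875  0.1587    ] w 0.022238206828854627 ctr [ 0.53002951 -0.2040988 ]
lat [-0.31582743 -0.36957966]
lat [-0.3311692  -0.35340739 -0.33046353 -0.35338263]
need along x tool 0.0022215260397486798 left -0.00041525442474249345
```

```bash
python3 -m inch '[{"dx":2,"dy":0.5,"dz":20,"rx":0,"ry":0,"rz":0},{"dx":0,"dy":0,"dz":30,"rx":0,"ry":0,"rz":0},{"dx":0,"dy":0,"dz":30,"rx":0,"ry":0,"rz":0},{"dx":0,"dy":0,"dz":20,"rx":0,"ry":0,"rz":0},{"dx":0,"dy":0,"dz":15,"rx":0,"ry":0,"rz":0},{"dx":0,"dy":0,"dz":5,"rx":0,"ry":0,"rz":0},{"dx":0,"dy":0,"dz":0,"rx":0,"ry":0,"rz":0},{"dx":0,"dy":0,"dz":0,"rx":0,"ry":0,"rz":0},{"dx":0,"dy":0,"dz":0,"rx":0,"ry":0,"rz":0}]'
python3 look.py w21
python3 -c "
from h import *
im=cv2.imread('pics/w21.png'); crop(im,180,100,200,280,2.1,'pics/w21c.png')"
```

```text
time_s: 17.18
ee_pos: [0.5356, -0.2034, 0.0111]
eef_rot: [179.9, -0.1, 16.0]
force: [0.7, -0.3, -0.1]
finger_gap: 0.269
t 17.18 tcp [ 0.5356 -0.2034  0.0111] [ 1.7992e+02 -9.0000e-02  1.5990e+01] gap 0.269 F [ 0.7 -0.3 -0.1] q [-27.7  32.3 100.6   0.   47.   46.3]
```

View pics/w21c.png

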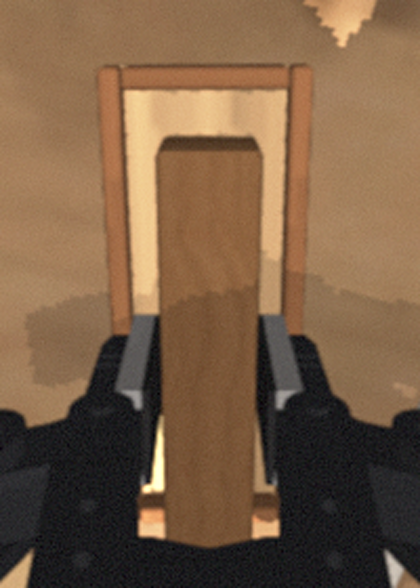

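```bash
python3 -m inch '[{"dx":0,"dy":-1,"dz":6,"rx":0,"ry":0,"rz":0},{"dx":0,"dy":0,"dz":5,"rx":0,"ry":0,"rz":0},{"dx":0,"dy":0,"dz":2,"rx":0,"ry":0,"rz":0},{"dx":0,"dy":0,"dz":1.5,"rx":0,"ry":0,"rz":0},{"dx":0,"dy":0,"dz":0,"rx":0,"ry":0,"rz":0},{"dx":0,"dy":0,"dz":0,"rx":0,"ry":0,"rz":0},{"dx":0,"dy":0,"dz":0,"rx":0,"ry":0,"rz":0}]'
python3 look.py w22
```

```text
time_s: 17.82
ee_pos: [0.5344, -0.2021, -0.0045]
eef_rot: [-180.0, -0.0, 16.0]
force: [0.4, 0.0, -1.4]
finger_gap: 0.269
t 17.82 tcp [ 0.5344 -0.2021 -0.0045] [-180.   -0.   16.] gap 0.269 F [ 0.4  0.  -1.4] q [-27.6  33.6 101.2   0.   45.2  46.4]
```

View pics/w22.png

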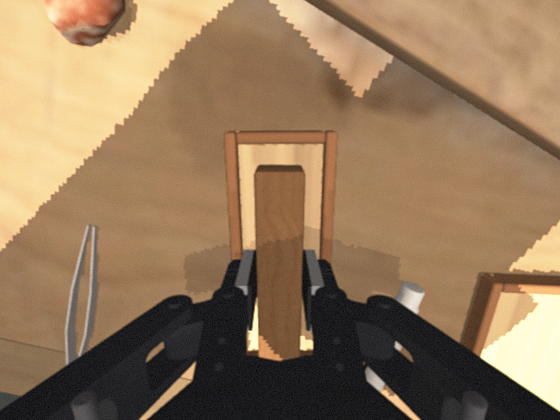

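```bash
python3 -m inch '[{"dx":0,"dy":0,"dz":1.2,"rx":0,"ry":0,"rz":0},{"dx":0,"dy":0,"dz":0,"rx":0,"ry":0,"rz":0},{"dx":0,"dy":0,"dz":0,"rx":0,"ry":0,"rz":0}]'
python3 -m inch '[{"dx":0,"dy":0,"dz":0,"rx":0,"ry":0,"rz":0},{"dx":0,"dy":0,"dz":0,"rx":0,"ry":0,"rz":0},{"dx":0,"dy":0,"dz":0,"rx":0,"ry":0,"rz":0},{"dx":0,"dy":0,"dz":0,"rx":0,"ry":0,"rz":0},{"dx":0,"dy":0,"dz":-20,"rx":0,"ry":0,"rz":0},{"dx":0,"dy":0,"dz":-40,"rx":0,"ry":0,"rz":0},{"dx":0,"dy":0,"dz":-40,"rx":0,"ry":0,"rz":0},{"dx":0,"dy":0,"dz":-35,"rx":0,"ry":0,"rz":0},{"dx":0,"dy":0,"dz":0,"rx":0,"ry":0,"rz":0},{"dx":0,"dy":0,"dz":0,"rx":0,"ry":0,"rz":0}]' 0.4
python3 look.py w23
python3 p.py .530 .196 .15 -10
python3 -c "
from h import *
im=cv2.imread('pics/w23.png'); crop(im,220,100,130,190,4,'pics/w23c.png')"
```

```text
time_s: 18.12
ee_pos: [0.5343, -0.2021, -0.0057]
eef_rot: [-180.0, 0.0, 16.0]
force: [-0.0, -0.4, -0.2]
finger_gap: 0.269
time_s: 18.95
ee_pos: [0.5362, -0.2031, 0.1319]
eef_rot: [179.8, -0.2, 16.0]
force: [-0.1, -0.5, 0.1]
finger_gap: 0.6
t 18.95 tcp [ 0.5362 -0.2031  0.1319] [179.78  -0.24  16.  ] gap 0.6 F [-0.1 -0.5  0.1] q [-27.6  22.8  95.2   0.   61.6  46.4]
t 19.0 tcp [ 0.5346 -0.2022  0.13  ] [ 1.7993e+02 -8.0000e-02  1.6000e+01] gap 0.596 F [ 0.   0.5 -0.4] q [-27.6  22.9  95.4   0.   61.6  46.4]
shift mm [ 105.3 -384.1  -20.3] norm 398.8 rz(after) 26.0 rotvec [ 0.05 -0.09 26.  ]
```

View pics/w23c.png

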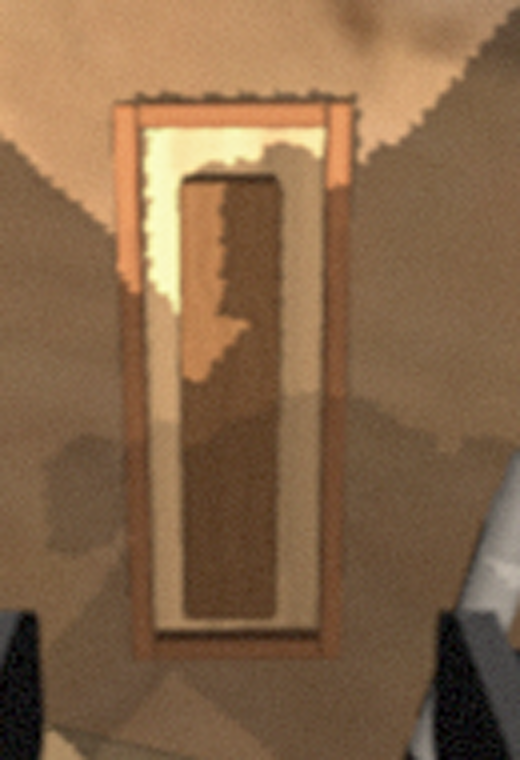

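Run:
```python
from quad import *
import pickle
m,s=pickle.load(open('w23.pkl','rb'))
quad(m,[(114,103),(355,100),(341,656),(134,657)],(220,100),4,.012,'tray')
quad(m,[(182,183),(279,178),(275,618),(183,616)],(220,100),4,.024,'bar')
```

```text
tray ctr [ 0.5337 -0.2045] len 0.1418 wid 0.0551 yaw 16.26 yaw_b 16.42
bar ctr [ 0.5336 -0.2029] len 0.1077 wid 0.0224 yaw 15.69 yaw_b 16.62
```

```bash
python3 -m inch '[{"dx":10,"dy":-38,"dz":-2,"rx":0,"ry":0,"rz":0},{"dx":11,"dy":-39,"dz":-2,"rx":0,"ry":0,"rz":0},{"dx":11,"dy":-39,"dz":-2,"rx":0,"ry":0,"rz":0},{"dx":11,"dy":-38,"dz":-2,"rx":0,"ry":0,"rz":0},{"dx":11,"dy":-38,"dz":-2,"rx":0,"ry":0,"rz":0},{"dx":11,"dy":-38,"dz":-2,"rx":0,"ry":0,"rz":0},{"dx":10,"dy":-39,"dz":-2,"rx":0,"ry":0,"rz":0},{"dx":10,"dy":-39,"dz":-2,"rx":0,"ry":0,"rz":0},{"dx":10,"dy":-38,"dz":-2,"rx":0,"ry":0,"rz":0},{"dx":10,"dy":-38,"dz":-2,"rx":0,"ry":0,"rz":7},{"dx":0,"dy":0,"dz":0,"rx":0,"ry":0,"rz":7},{"dx":0,"dy":0,"dz":0,"rx":0,"ry":0,"rz":7}]' 0
python3 -m inch '[{"dx":0,"dy":0,"dz":0,"rx":0,"ry":0,"rz":5},{"dx":0,"dy":0,"dz":0,"rx":0,"ry":0,"rz":0},{"dx":0,"dy":0,"dz":0,"rx":0,"ry":0,"rz":0},{"dx":0,"dy":0,"dz":0,"rx":0,"ry":0,"rz":0}]'
python3 look.py w24
python3 -c "
from h import *
im=cv2.imread('pics/w24.png'); crop(im,210,120,140,160,4.5,'pics/w24c.png')"
```

```text
time_s: 20.0
ee_pos: [0.5277, 0.1964, 0.1471]
eef_rot: [180.0, 0.2, -4.8]
force: [-0.3, -0.6, 0.2]
finger_gap: 1.001
time_s: 20.33
ee_pos: [0.5288, 0.1938, 0.1481]
eef_rot: [180.0, 0.1, -9.6]
force: [-0.6, -0.0, 0.1]
finger_gap: 0.999
t 20.33 tcp [0.5288 0.1938 0.1481] [ 1.7996e+02  1.2000e-01 -9.5500e+00] gap 0.999 F [-0.6 -0.   0.1] q [ 13.1  21.2  95.2   0.   63.8 112.7]
```

View pics/w24c.png

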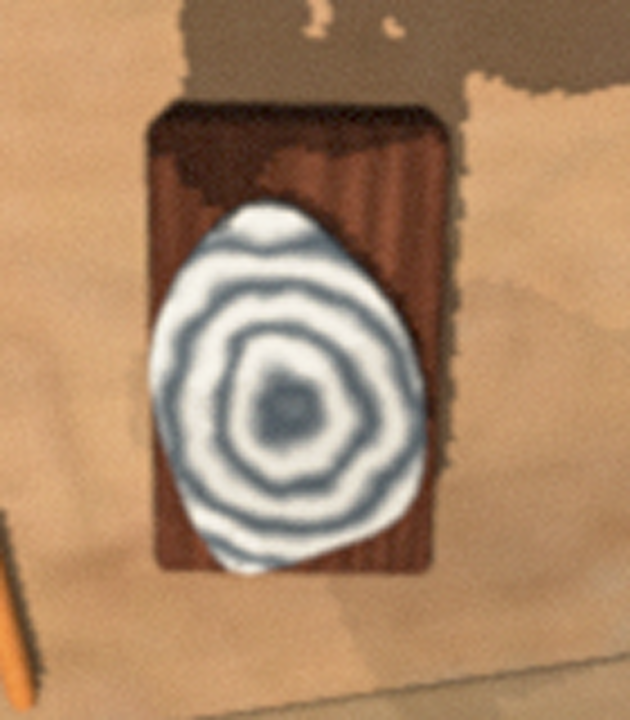

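```bash
cat > slab.py <<'E'
import sys,pickle
from h import *
def slab(n,roi,z):
    m,s=pickle.load(open(f'{n}.pkl','rb')); im=cv2.imread(f'pics/{n}.png')
    x,y,w,h=roi; I=im[y:y+h,x:x+w].astype(int)
    mask=((I[...,0]-I[...,2]>-25)&(I.max(2)>70)).astype(np.uint8)
    mask=cv2.morphologyEx(cv2.morphologyEx(mask,cv2.MORPH_OPEN,np.ones((3,3))),cv2.MORPH_CLOSE,np.ones((5,5)))
    c=max(cv2.findContours(mask,cv2.RETR_EXTERNAL,cv2.CHAIN_APPROX_NONE)[0],key=cv2.contourArea)[:,0]+[x,y]
    P=onz(m,c,z)[:,:2].astype(np.float32)*1000
    M=cv2.moments(P.reshape(-1,1,2)); cx,cy=M['m10']/M['m00'],M['m01']/M['m00']
    th=.5*np.degrees(np.arctan2(2*M['mu11'],M['mu20']-M['mu02']))
    print('centroid',cx,cy,'area',M['m00'],'principal yaw',th,'minrect',cv2.minAreaRect(P))
    for a in (th,s['eef_rot'][2]):
        ax=np.array([np.cos(np.radians(a)),np.sin(np.radians(a))]);nn=np.array([-ax[1],ax[0]])
        u,v=P@ax,P@nn; print(a,'ext',np.ptp(u),np.ptp(v),'box ctr',(ax*(u.max()+u.min())/2+nn*(v.max()+v.min())/2))
    v=im.copy(); cv2.drawContours(v,[c.reshape(-1,1,2)],-1,(0,0,255),1)
    crop(v,x,y,w,h,3,f'pics/{n}_sl.png')
    return P
if __name__=='__main__': slab(sys.argv[1],tuple(map(int,sys.argv[2].split(','))),float(sys.argv[3]))
E
python3 slab.py w24 240,145,70,110 .05
```

```text
centroid 524.2661118743109 199.81658604811471 area 3243.742023630999 principal yaw -3.5718634515074066 minrect ((526.7979125976562, 199.9059600830078), (75.90702056884766, 55.75481414794922), 9.429919242858887)
-3.5718634515074066 ext 78.57821224422736 55.8468415677134 box ctr [525.95814136 198.89823864]
-9.551171225922143 ext 79.01148927698779 55.738288393887046 box ctr [525.3106317  198.61899075]
```

View pics/w24_sl.png

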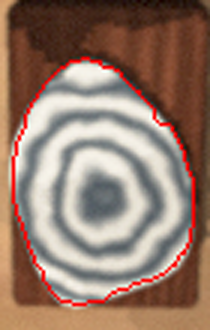

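```bash
python3 p.py .525 .1993 .018 -7
```

```text
t 20.38 tcp [0.529  0.1938 0.1484] [ 1.7997e+02  8.0000e-02 -9.5900e+00] gap 0.999 F [1.  0.1 0.9] q [ 13.1  21.2  95.1   0.   63.8 112.7]
shift mm [ -4.7  -4.8 130.4] norm 130.6 rz(after) -2.59 rotvec [ 0.03  0.09 -2.59]
```

```bash
python3 -m inch '[{"dx":-4.7,"dy":-4.8,"dz":20,"rx":0,"ry":0,"rz":-2.6},{"dx":0,"dy":0,"dz":35,"rx":0,"ry":0,"rz":0},{"dx":0,"dy":0,"dz":35,"rx":0,"ry":0,"rz":0},{"dx":0,"dy":0,"dz":25,"rx":0,"ry":0,"rz":0},{"dx":0,"dy":0,"dz":13,"rx":0,"ry":0,"rz":0},{"dx":0,"dy":0,"dz":0,"rx":0,"ry":0,"rz":0},{"dx":0,"dy":0,"dz":0,"rx":0,"ry":0,"rz":0},{"dx":0,"dy":0,"dz":0,"rx":0,"ry":0,"rz":0}]' 0.1
python3 look.py w25
python3 - <<'E'
from h import *
im=manip.camera('scene')[:,:,::-1].copy()
crop(im,190,170,130,130,5.5,'pics/s9c.png')
E
```

```text
time_s: 21.05
ee_pos: [0.5266, 0.1998, 0.0221]
eef_rot: [-180.0, -0.1, -7.1]
force: [-0.3, -0.1, 0.0]
finger_gap: 0.897
t 21.05 tcp [0.5266 0.1998 0.0221] [-1.7996e+02 -8.0000e-02 -7.0700e+00] gap 0.897 F [-0.3 -0.1  0. ] q [ 13.7  30.8 101.4   0.   47.7 110.8]
```

View pics/w25.png

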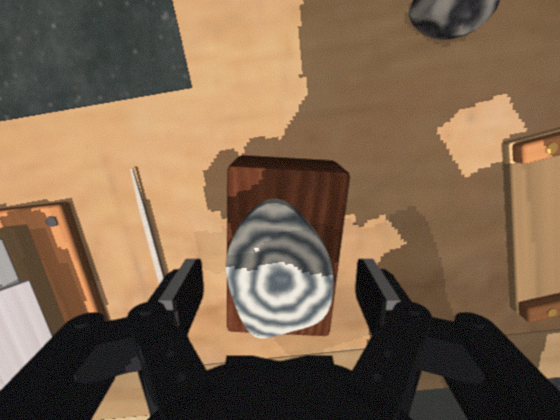

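View pics/s9c.png

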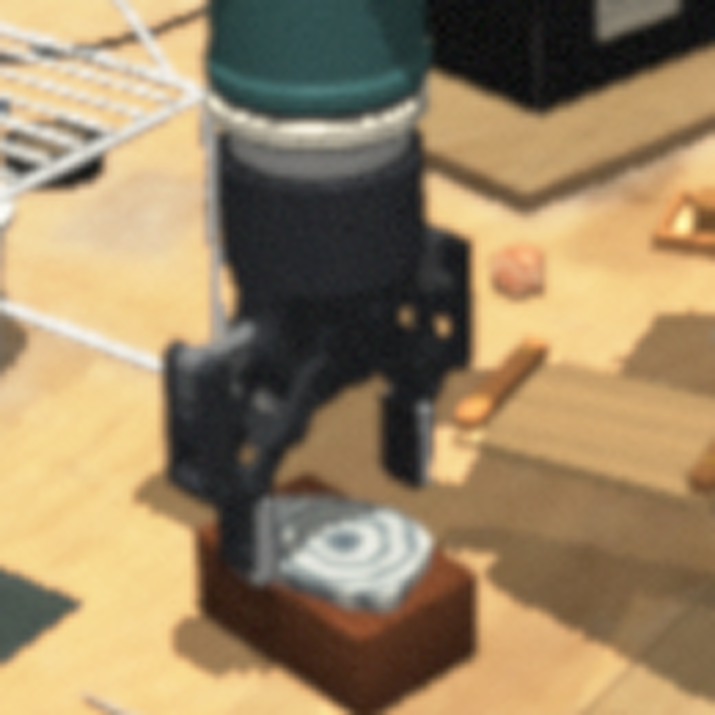

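```bash
python3 -m inch '[{"dx":0,"dy":0,"dz":0,"rx":0,"ry":0,"rz":0},{"dx":0,"dy":0,"dz":0,"rx":0,"ry":0,"rz":0},{"dx":0,"dy":0,"dz":0,"rx":0,"ry":0,"rz":0},{"dx":0,"dy":0,"dz":0,"rx":0,"ry":0,"rz":0},{"dx":0,"dy":0,"dz":0,"rx":0,"ry":0,"rz":0},{"dx":0,"dy":0,"dz":0,"rx":0,"ry":0,"rz":0}]' 0.48 35
python3 look.py w26
```

```text
time_s: 21.65
ee_pos: [0.5266, 0.2, 0.0228]
eef_rot: [-179.9, -0.1, -7.1]
force: [-2.0, 0.4, 8.5]
finger_gap: 0.613
t 21.65 tcp [0.5266 0.2    0.0228] [-1.7995e+02 -1.2000e-01 -7.0600e+00] gap 0.613 F [-2.   0.4  8.5] q [ 13.8  30.7 101.5   0.   47.7 110.8]
```

View pics/w26.png

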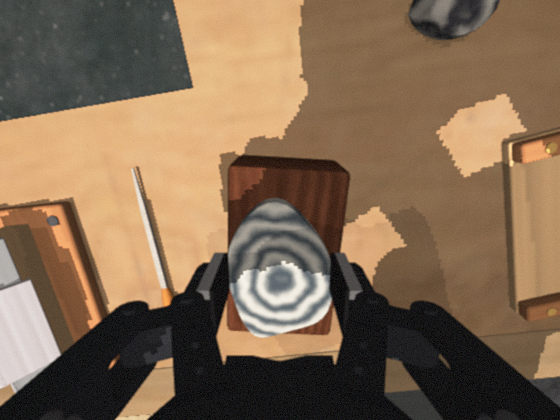

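```bash
python3 -m inch '[{"dx":0,"dy":0,"dz":-3,"rx":0,"ry":0,"rz":0},{"dx":0,"dy":0,"dz":-5,"rx":0,"ry":0,"rz":0},{"dx":0,"dy":0,"dz":-12,"rx":0,"ry":0,"rz":0},{"dx":0,"dy":0,"dz":0,"rx":0,"ry":0,"rz":0},{"dx":0,"dy":0,"dz":0,"rx":0,"ry":0,"rz":0}]' 0.6 45
python3 look.py w27
python3 - <<'E'
from h import *
im=manip.camera('scene')[:,:,::-1].copy()
crop(im,190,170,130,130,5.5,'pics/s10c.png')
E
```

```text
time_s: 22.12
ee_pos: [0.5264, 0.1999, 0.0419]
eef_rot: [-180.0, -0.1, -7.1]
force: [-0.4, 0.0, -0.4]
finger_gap: 0.597
t 22.12 tcp [0.5264 0.1999 0.0419] [-1.7996e+02 -9.0000e-02 -7.0800e+00] gap 0.597 F [-0.4  0.  -0.4] q [ 13.8  29.1 100.7   0.   50.1 110.8]
```

View pics/s10c.png

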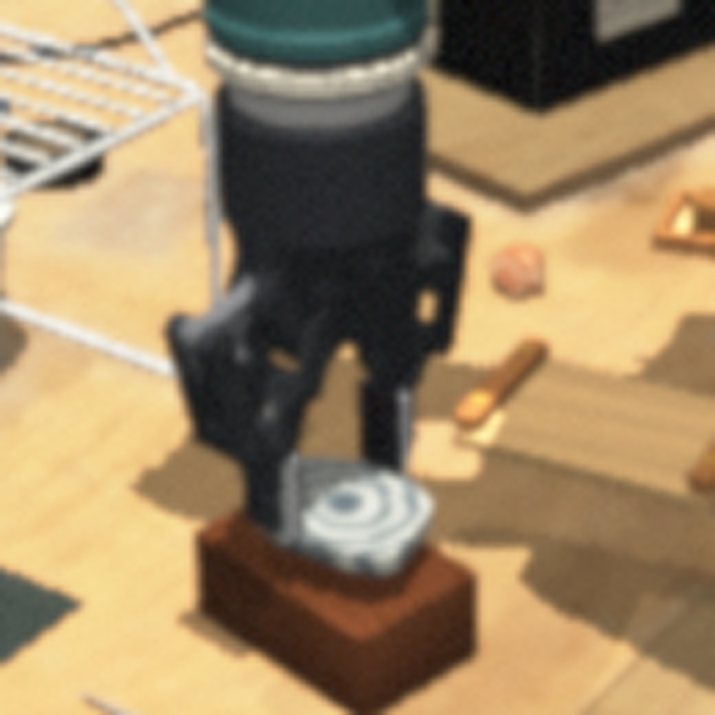

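View pics/w27.png

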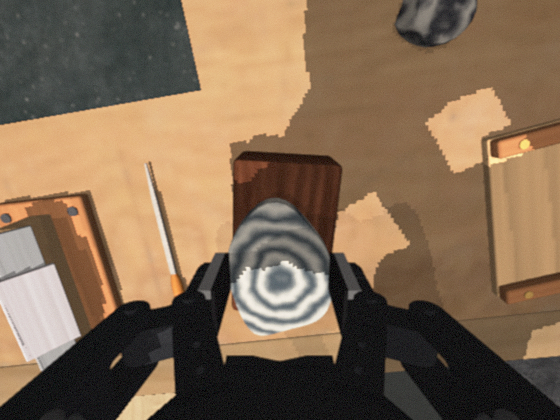

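```bash
python3 -m inch '[{"dx":0,"dy":0,"dz":-25,"rx":0,"ry":0,"rz":0},{"dx":0,"dy":0,"dz":-35,"rx":0,"ry":0,"rz":0},{"dx":0,"dy":0,"dz":-15,"rx":0,"ry":0,"rz":0},{"dx":0,"dy":0,"dz":0,"rx":0,"ry":0,"rz":0}]'
python3 p.py .5155 .010 .117 8.5
```

```text
time_s: 22.55
ee_pos: [0.5284, 0.2004, 0.1195]
eef_rot: [-179.9, -0.3, -7.1]
force: [1.6, 0.0, -0.0]
finger_gap: 0.601
t 22.55 tcp [0.5284 0.2004 0.1195] [-179.87   -0.34   -7.09] gap 0.601 F [ 1.6  0.  -0. ] q [ 13.8  23.1  97.    0.   59.6 110.8]
shift mm [ 10.7 190.5   2.1] norm 190.8 rz(after) -15.59 rotvec [ -0.09  -0.35 -15.58]
```

```bash
python3 -m inch '[{"dx":2,"dy":28,"dz":0,"rx":0,"ry":0,"rz":0},{"dx":2,"dy":32,"dz":0,"rx":0,"ry":0,"rz":0},{"dx":2,"dy":34,"dz":0,"rx":0,"ry":0,"rz":0},{"dx":2,"dy":34,"dz":0,"rx":0,"ry":0,"rz":0},{"dx":2,"dy":34,"dz":0,"rx":0,"ry":0,"rz":0},{"dx":2,"dy":28,"dz":0,"rx":0,"ry":0,"rz":-5},{"dx":0,"dy":0,"dz":0,"rx":0,"ry":0,"rz":-5.5},{"dx":0,"dy":0,"dz":0,"rx":0,"ry":0,"rz":-5},{"dx":0,"dy":0,"dz":0,"rx":0,"ry":0,"rz":0},{"dx":0,"dy":0,"dz":0,"rx":0,"ry":0,"rz":0},{"dx":0,"dy":0,"dz":0,"rx":0,"ry":0,"rz":0}]'
python3 look.py w28
```

```text
time_s: 23.47
ee_pos: [0.5136, 0.01, 0.1155]
eef_rot: [-180.0, 0.1, 8.3]
force: [-0.2, 1.0, -0.5]
finger_gap: 0.601
t 23.47 tcp [0.5136 0.01   0.1155] [-1.7997e+02  7.0000e-02  8.2900e+00] gap 0.601 F [-0.2  1.  -0.5] q [ -6.6  19.9 103.2   0.   57.   75.1]
```

View pics/w28.png

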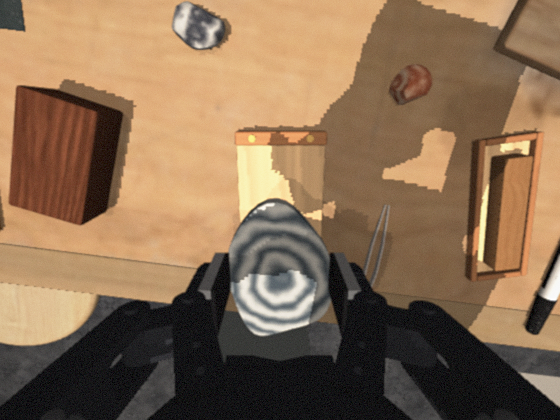

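Run:
```python
from h import *
import pickle
from slab import slab
m,s=pickle.load(open('w28.pkl','rb'))
im=cv2.imread('pics/w28.png'); crop(im,225,120,120,100,6,'pics/w28c.png')
T=onz(m,[(235,131),(327,132)],.018)[:,:2]; b=T[0]-T[1]; yaw=np.degrees(np.arctan2(b[1],b[0]))-90
ax=np.array([np.cos(np.radians(8.5)),np.sin(np.radians(8.5))])
print('far mid',T.mean(0),'w',np.linalg.norm(b),'yaw',yaw,'ctr',T.mean(0)-.062*ax)
P=slab('w28',(228,195,105,145),.1427)
```

```text
far mid [0.57630196 0.01688793] w 0.07819666373514368 yaw 7.672699157163095 ctr [0.51498298 0.00772375]
centroid 511.39292646554463 9.676088675649448 area 3125.8730178518535 principal yaw 11.255458254389502 minrect ((514.261962890625, 10.929393768310547), (74.69337463378906, 55.869842529296875), 26.213027954101562)
11.255458254389502 ext 78.97066702871041 54.71940967095698 box ctr [513.48061732   9.44323634]
8.289228386434461 ext 79.22788019368875 55.14268624951795 box ctr [513.32142857   8.66454797]
```

View pics/w28c.png

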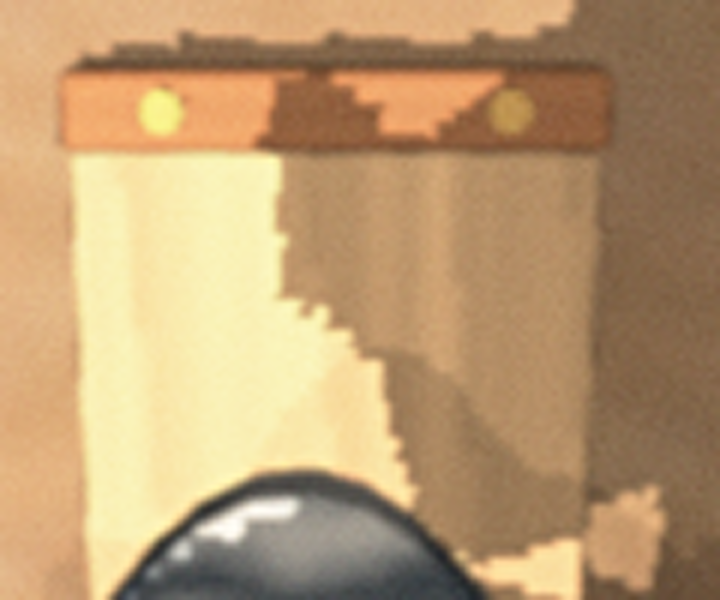

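View pics/w28_sl.png

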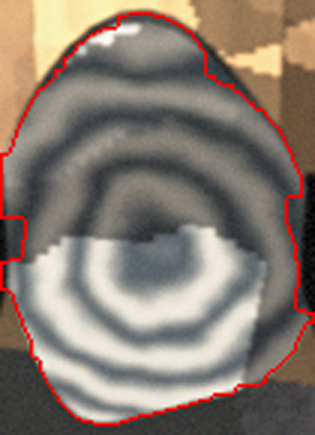

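```bash
python3 -m inch '[{"dx":2,"dy":0.5,"dz":20,"rx":0,"ry":0,"rz":0},{"dx":0,"dy":0,"dz":30,"rx":0,"ry":0,"rz":0},{"dx":0,"dy":0,"dz":30,"rx":0,"ry":0,"rz":0},{"dx":0,"dy":0,"dz":20,"rx":0,"ry":0,"rz":0},{"dx":0,"dy":0,"dz":12,"rx":0,"ry":0,"rz":0},{"dx":0,"dy":0,"dz":5,"rx":0,"ry":0,"rz":0},{"dx":0,"dy":0,"dz":0,"rx":0,"ry":0,"rz":0},{"dx":0,"dy":0,"dz":0,"rx":0,"ry":0,"rz":0},{"dx":0,"dy":0,"dz":0,"rx":0,"ry":0,"rz":0}]'
python3 look.py w29
python3 - <<'E'
from h import *
im=manip.camera('scene')[:,:,::-1].copy()
crop(im,240,180,110,110,6,'pics/s11c.png')
E
```

```text
time_s: 24.27
ee_pos: [0.5172, 0.0095, 0.0001]
eef_rot: [180.0, -0.1, 8.4]
force: [-0.7, -0.6, -1.2]
finger_gap: 0.595
t 24.27 tcp [5.172e-01 9.500e-03 1.000e-04] [ 1.7998e+02 -1.0000e-01  8.4100e+00] gap 0.595 F [-0.7 -0.6 -1.2] q [ -6.6  30.3 108.2   0.   41.4  75. ]
```

View pics/w29.png

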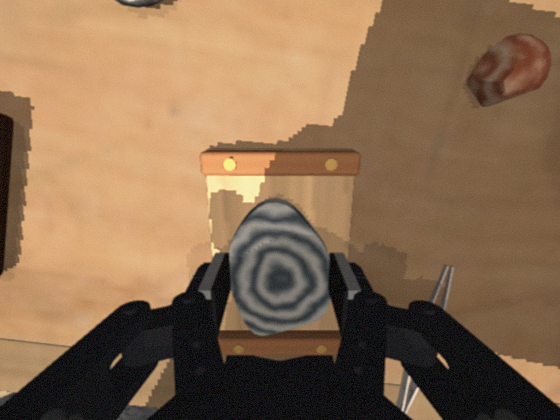

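View pics/s11c.png

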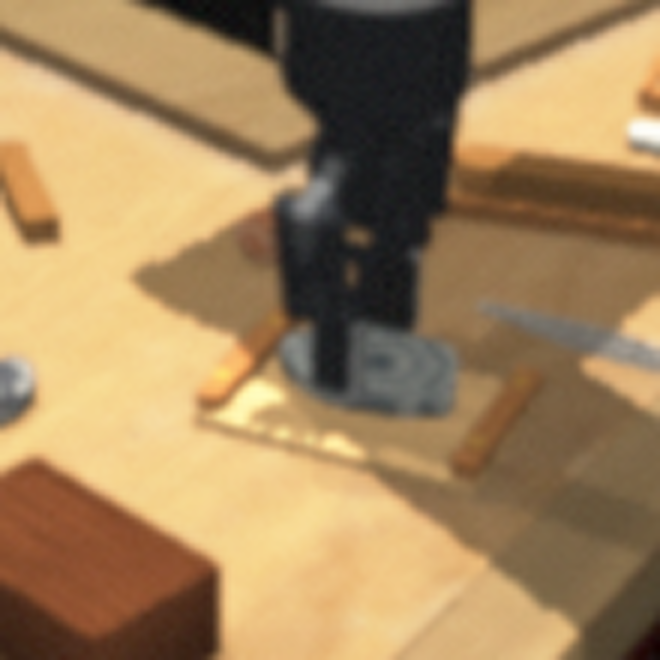

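Run:
```python
from h import *
import pickle
m,s=pickle.load(open('w29.pkl','rb'))
ax=np.array([np.cos(np.radians(8.4)),np.sin(np.radians(8.4))]);n=np.array([-ax[1],ax[0]])
S=onz(m,[(278,199),(275,336),(229,265),(331,265)],.0273)[:,:2]
T=onz(m,[(200,151),(360,151)],.018)[:,:2]; N=onz(m,[(280,357)],.018)[:,:2]
I=onz(m,[(280,176),(280,331)],.0135)[:,:2]
print('slab along',(S[:2]@ax),'mid',(S[:2]@ax).mean(),'lat',(S[2:]@n).mean())
print('rest far',T@ax,'ctr',(T@ax).mean()-.062,'lat',(T@n).mean(),'inner',I@ax,(I@ax).mean())
```

```text
slab along [0.5520309  0.47292825] mid 0.5124795758576517 lat -0.06715176348669571
rest far [0.57353527 0.57352627] ctr 0.5115307692899771 lat -0.06713280917258467 inner [0.5603463 0.4647047] 0.5125254969390023
```

Centred within 1 mm. Lower the last bit and release.

```bash
python3 -m inch '[{"dx":0,"dy":0,"dz":5,"rx":0,"ry":0,"rz":0},{"dx":0,"dy":0,"dz":3,"rx":0,"ry":0,"rz":0},{"dx":0,"dy":0,"dz":1.5,"rx":0,"ry":0,"rz":0},{"dx":0,"dy":0,"dz":0,"rx":0,"ry":0,"rz":0},{"dx":0,"dy":0,"dz":0,"rx":0,"ry":0,"rz":0},{"dx":0,"dy":0,"dz":0,"rx":0,"ry":0,"rz":0}]'
python3 look.py w30
```

```text
time_s: 24.87
ee_pos: [0.5161, 0.0095, -0.0103]
eef_rot: [-180.0, 0.0, 8.4]
force: [-0.2, -0.1, -0.1]
finger_gap: 0.595
t 24.87 tcp [ 0.5161  0.0095 -0.0103] [-1.7999e+02  2.0000e-02  8.4100e+00] gap 0.595 F [-0.2 -0.1 -0.1] q [ -6.6  31.3 108.5   0.   40.2  75. ]
```

View pics/w30.png

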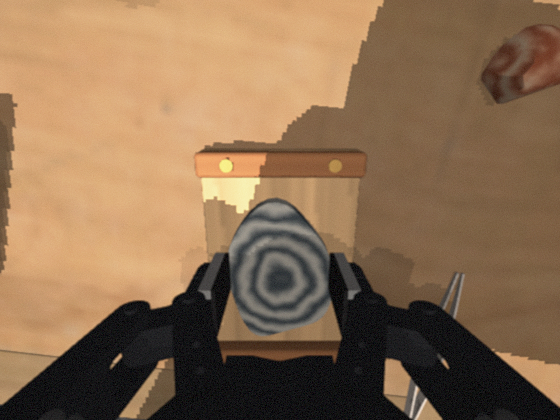

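```bash
python3 -m inch '[{"dx":0,"dy":0,"dz":1,"rx":0,"ry":0,"rz":0},{"dx":0,"dy":0,"dz":0,"rx":0,"ry":0,"rz":0},{"dx":0,"dy":0,"dz":0,"rx":0,"ry":0,"rz":0}]'
python3 -m inch '[{"dx":0,"dy":0,"dz":0,"rx":0,"ry":0,"rz":0},{"dx":0,"dy":0,"dz":0,"rx":0,"ry":0,"rz":0},{"dx":0,"dy":0,"dz":0,"rx":0,"ry":0,"rz":0},{"dx":0,"dy":0,"dz":0,"rx":0,"ry":0,"rz":0},{"dx":0,"dy":0,"dz":0,"rx":0,"ry":0,"rz":0},{"dx":0,"dy":0,"dz":-20,"rx":0,"ry":0,"rz":0},{"dx":0,"dy":0,"dz":-40,"rx":0,"ry":0,"rz":0},{"dx":0,"dy":0,"dz":-40,"rx":0,"ry":0,"rz":0},{"dx":0,"dy":0,"dz":-25,"rx":0,"ry":0,"rz":0},{"dx":0,"dy":0,"dz":0,"rx":0,"ry":0,"rz":0},{"dx":0,"dy":0,"dz":0,"rx":0,"ry":0,"rz":0}]' 0
python3 look.py w31
python3 p.py .531 .1963 .12 -10
python3 - <<'E'
from h import *
im=manip.camera('scene')[:,:,::-1].copy()
crop(im,180,190,170,120,4.5,'pics/s12c.png')
E
```

```text
time_s: 25.17
ee_pos: [0.5162, 0.0095, -0.0109]
eef_rot: [-180.0, -0.0, 8.4]
force: [-0.7, -0.7, 4.5]
finger_gap: 0.601
time_s: 26.08
ee_pos: [0.5177, 0.0093, 0.1154]
eef_rot: [179.9, -0.2, 8.4]
force: [-0.9, 0.9, -0.9]
finger_gap: 1.0
t 26.08 tcp [0.5177 0.0093 0.1154] [179.94  -0.23   8.42] gap 1.0 F [-0.9  0.9 -0.9] q [ -6.6  20.  103.    0.   56.7  75. ]
t 26.13 tcp [0.5162 0.0095 0.1139] [ 1.7999e+02 -5.0000e-02  8.4100e+00] gap 0.998 F [ 0.2  0.8 -0.6] q [ -6.6  20.1 103.1   0.   56.7  75. ]
shift mm [  42.  -182.7   -6.1] norm 187.5 rz(after) 18.41 rotvec [-0.   -0.05 18.41]
```

View pics/w31.png

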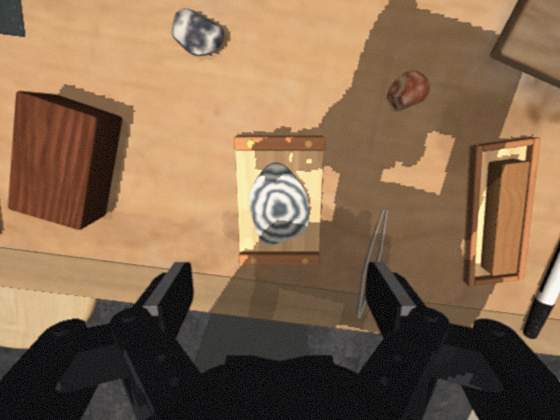

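View pics/s12c.png

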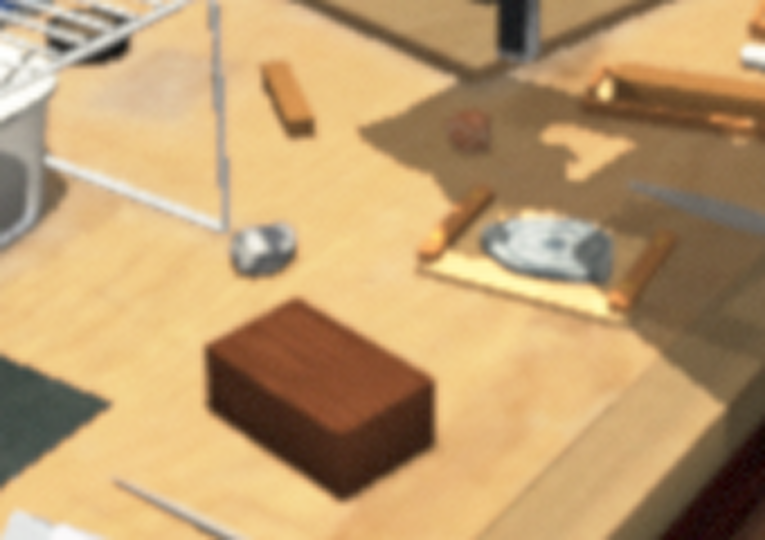

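```bash
python3 -m inch '[{"dx":7,"dy":-30,"dz":-1,"rx":0,"ry":0,"rz":0},{"dx":7,"dy":-31,"dz":-1,"rx":0,"ry":0,"rz":0},{"dx":7,"dy":-31,"dz":-1,"rx":0,"ry":0,"rz":0},{"dx":7,"dy":-31,"dz":-1,"rx":0,"ry":0,"rz":0},{"dx":7,"dy":-30,"dz":-1,"rx":0,"ry":0,"rz":0},{"dx":7,"dy":-30,"dz":-1,"rx":0,"ry":0,"rz":6},{"dx":0,"dy":0,"dz":0,"rx":0,"ry":0,"rz":6.4},{"dx":0,"dy":0,"dz":0,"rx":0,"ry":0,"rz":6},{"dx":0,"dy":0,"dz":0,"rx":0,"ry":0,"rz":0},{"dx":0,"dy":0,"dz":0,"rx":0,"ry":0,"rz":0},{"dx":0,"dy":0,"dz":0,"rx":0,"ry":0,"rz":0}]'
python3 look.py w32
python3 -c "
from h import *
im=cv2.imread('pics/w32.png'); crop(im,200,120,160,180,4,'pics/w32c.png')"
```

```text
time_s: 27.1
ee_pos: [0.5302, 0.1962, 0.1186]
eef_rot: [180.0, 0.1, -9.8]
force: [-0.2, -0.1, 0.0]
finger_gap: 1.0
t 27.1 tcp [0.5302 0.1962 0.1186] [ 1.7995e+02  1.2000e-01 -9.8400e+00] gap 1.0 F [-0.2 -0.1  0. ] q [ 13.3  23.4  96.6   0.   60.1 113.1]
```

View pics/w32c.png

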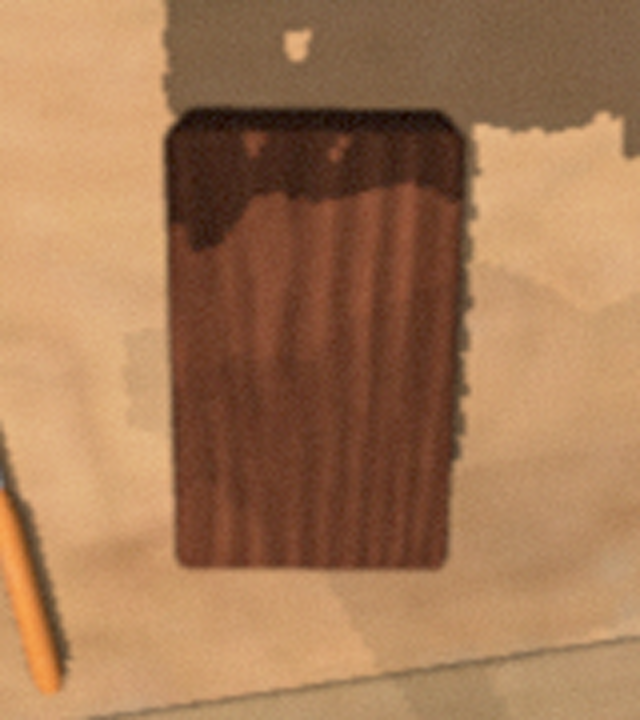

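Run:
```python
from quad import *
import pickle
m,s=pickle.load(open('w32.pkl','rb'))
quad(m,[(167,135),(463,135),(447,569),(177,569)],(200,120),4,.042,'block')
```

```text
block ctr [0.5293 0.1968] len 0.0966 wid 0.0599 yaw -10.29 yaw_b -9.87
```

```bash
python3 -m inch '[{"dx":0,"dy":-0.6,"dz":20,"rx":0,"ry":0,"rz":0.2},{"dx":0,"dy":0,"dz":30,"rx":0,"ry":0,"rz":0},{"dx":0,"dy":0,"dz":30,"rx":0,"ry":0,"rz":0},{"dx":0,"dy":0,"dz":22,"rx":0,"ry":0,"rz":0},{"dx":0,"dy":0,"dz":15,"rx":0,"ry":0,"rz":0},{"dx":0,"dy":0,"dz":3,"rx":0,"ry":0,"rz":0},{"dx":0,"dy":0,"dz":0,"rx":0,"ry":0,"rz":0},{"dx":0,"dy":0,"dz":0,"rx":0,"ry":0,"rz":0}]' 0
python3 look.py w33
python3 - <<'E'
from h import *
im=manip.camera('scene')[:,:,::-1].copy()
crop(im,190,190,130,110,5.5,'pics/s13c.png')
E
```

```text
time_s: 27.82
ee_pos: [0.5316, 0.1971, 0.0003]
eef_rot: [-180.0, -0.0, -10.2]
force: [-0.3, -0.2, -0.8]
finger_gap: 0.999
t 27.82 tcp [5.316e-01 1.971e-01 3.000e-04] [-1.7998e+02 -3.0000e-02 -1.0180e+01] gap 0.999 F [-0.3 -0.2 -0.8] q [ 13.4  32.9 101.6   0.   45.4 113.5]
```

View pics/s13c.png

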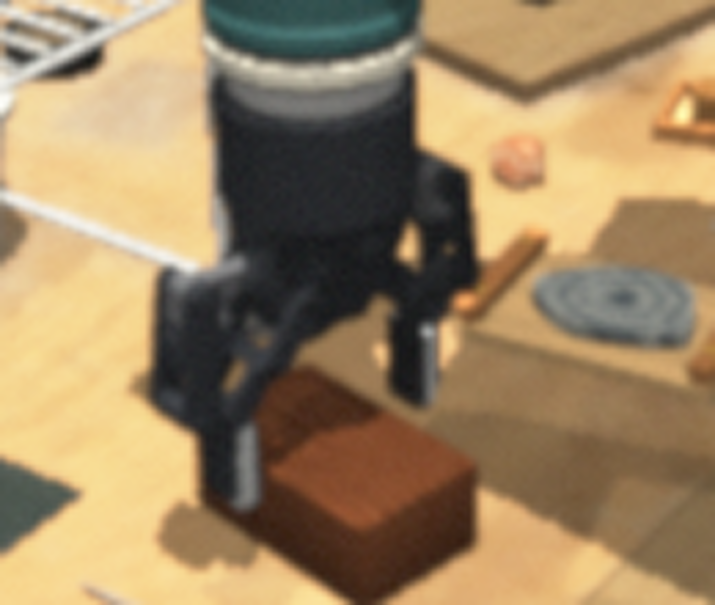

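View pics/w33.png

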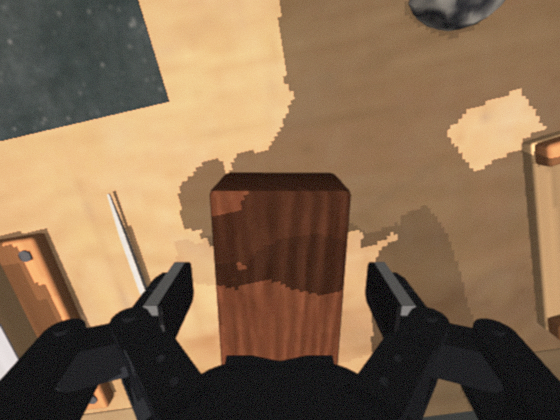

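```bash
python3 -m inch '[{"dx":0,"dy":0,"dz":0,"rx":0,"ry":0,"rz":0},{"dx":0,"dy":0,"dz":0,"rx":0,"ry":0,"rz":0},{"dx":0,"dy":0,"dz":0,"rx":0,"ry":0,"rz":0},{"dx":0,"dy":0,"dz":0,"rx":0,"ry":0,"rz":0},{"dx":0,"dy":0,"dz":0,"rx":0,"ry":0,"rz":0},{"dx":0,"dy":0,"dz":0,"rx":0,"ry":0,"rz":0}]' 0.6 40
python3 look.py w34
python3 -m inch '[{"dx":0,"dy":0,"dz":-5,"rx":0,"ry":0,"rz":0},{"dx":0,"dy":0,"dz":-15,"rx":0,"ry":0,"rz":0},{"dx":0,"dy":0,"dz":-30,"rx":0,"ry":0,"rz":0},{"dx":0,"dy":0,"dz":-40,"rx":0,"ry":0,"rz":0},{"dx":0,"dy":0,"dz":-20,"rx":0,"ry":0,"rz":0},{"dx":0,"dy":0,"dz":0,"rx":0,"ry":0,"rz":0},{"dx":0,"dy":0,"dz":0,"rx":0,"ry":0,"rz":0}]'
python3 look.py w35; python3 p.py .502 -.3825 .115 13.5
python3 - <<'E'
from h import *
im=manip.camera('scene')[:,:,::-1].copy()
crop(im,170,130,150,150,4,'pics/s14c.png')
E
```

```text
time_s: 28.42
ee_pos: [0.5319, 0.1975, 0.001]
eef_rot: [-180.0, -0.1, -10.2]
force: [0.3, -0.7, 5.4]
finger_gap: 0.717
t 28.42 tcp [0.5319 0.1975 0.001 ] [-1.7995e+02 -1.0000e-01 -1.0180e+01] gap 0.717 F [ 0.3 -0.7  5.4] q [ 13.4  32.9 101.6   0.   45.4 113.6]
time_s: 29.05
ee_pos: [0.532, 0.1975, 0.1114]
eef_rot: [-179.9, -0.2, -10.2]
force: [-0.2, -0.5, -2.4]
finger_gap: 0.713
t 29.05 tcp [0.532  0.1975 0.1114] [-179.92   -0.18  -10.18] gap 0.713 F [-0.2 -0.5 -2.4] q [ 13.4  23.9  97.    0.   58.9 113.6]
t 29.1 tcp [0.5307 0.1972 0.1098] [-1.7999e+02 -1.0000e-02 -1.0180e+01] gap 0.716 F [-1.5  0.3 -2. ] q [ 13.4  24.   97.1   0.   58.9 113.6]
shift mm [ 74.2 575.6  -5.3] norm 580.4 rz(after) -23.68 rotvec [-1.000e-02 -1.000e-02 -2.368e+01]
```

View pics/s14c.png

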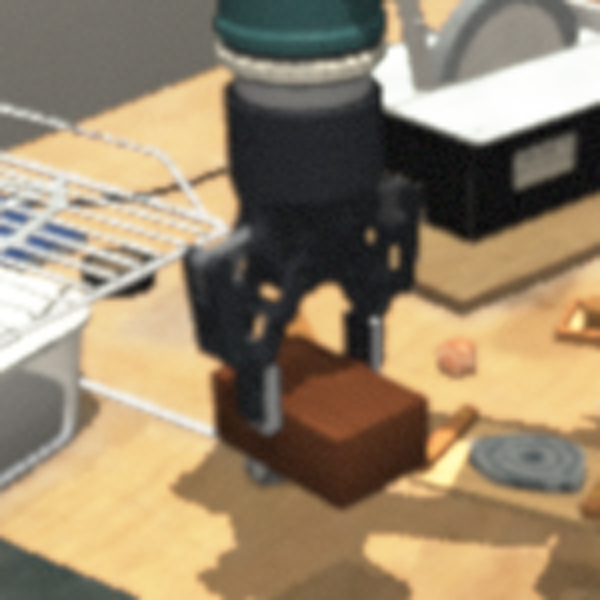

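View pics/w35.png

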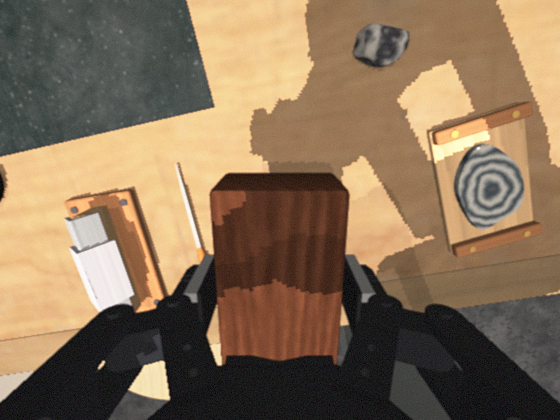

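```bash
python3 -m inch '[{"dx":5,"dy":34,"dz":0,"rx":0,"ry":0,"rz":0},{"dx":5,"dy":39,"dz":0,"rx":0,"ry":0,"rz":0},{"dx":5,"dy":39,"dz":0,"rx":0,"ry":0,"rz":0},{"dx":5,"dy":39,"dz":0,"rx":0,"ry":0,"rz":0},{"dx":5,"dy":39,"dz":0,"rx":0,"ry":0,"rz":0},{"dx":5,"dy":39,"dz":0,"rx":0,"ry":0,"rz":0},{"dx":5,"dy":39,"dz":0,"rx":0,"ry":0,"rz":0},{"dx":5,"dy":39,"dz":0,"rx":0,"ry":0,"rz":0},{"dx":5,"dy":39,"dz":0,"rx":0,"ry":0,"rz":0},{"dx":5,"dy":39,"dz":0,"rx":0,"ry":0,"rz":0},{"dx":5,"dy":39,"dz":0,"rx":0,"ry":0,"rz":0},{"dx":5,"dy":39,"dz":0,"rx":0,"ry":0,"rz":0}]'
python3 -m inch '[{"dx":5,"dy":38,"dz":-1,"rx":0,"ry":0,"rz":0},{"dx":5,"dy":37,"dz":-1,"rx":0,"ry":0,"rz":0},{"dx":4,"dy":37,"dz":-1,"rx":0,"ry":0,"rz":-6},{"dx":0,"dy":0,"dz":0,"rx":0,"ry":0,"rz":-6},{"dx":0,"dy":0,"dz":0,"rx":0,"ry":0,"rz":-6},{"dx":0,"dy":0,"dz":0,"rx":0,"ry":0,"rz":-5.7},{"dx":0,"dy":0,"dz":0,"rx":0,"ry":0,"rz":0},{"dx":0,"dy":0,"dz":0,"rx":0,"ry":0,"rz":0},{"dx":0,"dy":0,"dz":0,"rx":0,"ry":0,"rz":0}]'
python3 look.py w36
python3 p.py .502 -.3825 .115 13.5
python3 -c "
from h import *
im=cv2.imread('pics/w36.png'); crop(im,195,100,170,180,4,'pics/w36c.png')"
```

```text
time_s: 30.15
ee_pos: [0.5064, -0.2701, 0.1076]
eef_rot: [-179.9, 0.2, -10.2]
force: [0.9, 0.9, -2.1]
finger_gap: 0.715
time_s: 30.9
ee_pos: [0.5016, -0.381, 0.1115]
eef_rot: [-179.9, 0.1, 13.4]
force: [-0.0, -0.6, -1.8]
finger_gap: 0.717
t 30.9 tcp [ 0.5016 -0.381   0.1115] [-1.7988e+02  7.0000e-02  1.3360e+01] gap 0.717 F [-0.  -0.6 -1.8] q [-43.5  28.5  88.5   0.   63.1  33.1]
t 30.95 tcp [ 0.5019 -0.3811  0.1118] [-1.7992e+02  5.0000e-02  1.3400e+01] gap 0.713 F [ 0.4  0.4 -1.1] q [-43.5  28.5  88.5   0.   63.1  33.1]
shift mm [-0.2  1.3 -3.2] norm 3.4 rz(after) -0.1 rotvec [-0.08  0.05 -0.1 ]
```

View pics/w36.png

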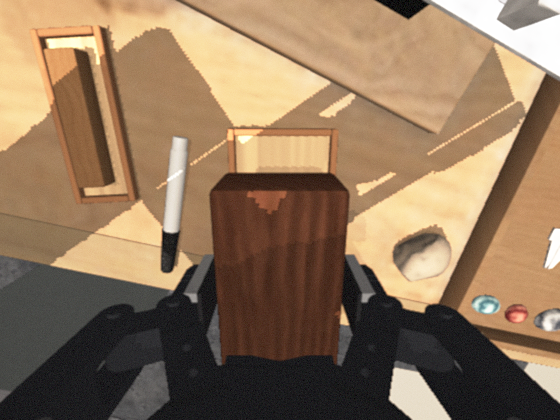

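View pics/w36c.png

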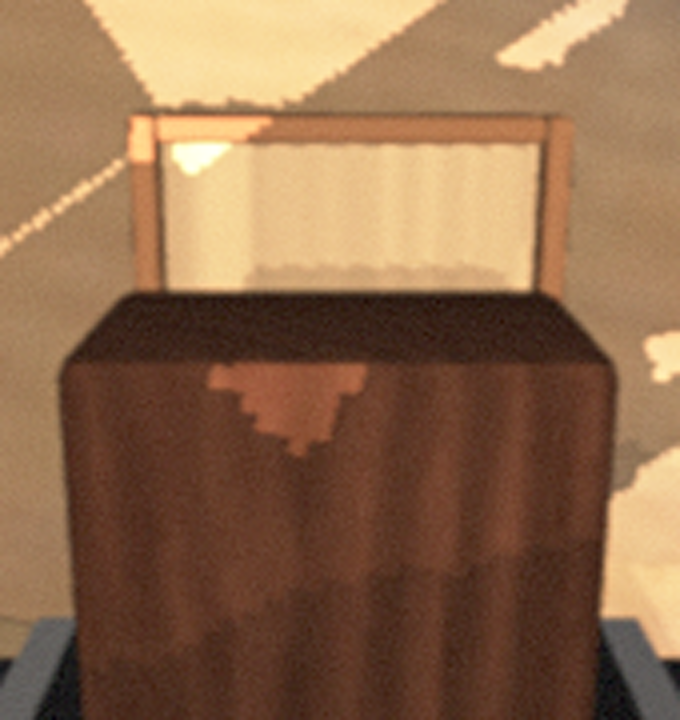

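Run:
```python
from h import *
import pickle
m,s=pickle.load(open('w36.pkl','rb'))
f=lambda c:(np.array(c)+.5)/4-.5+np.array([195,100])
T=onz(m,[f((128,116)),f((573,117))],.014)[:,:2]; B=onz(m,[f((62,365)),f((614,364))],.1525)[:,:2]
b=T[0]-T[1]; print('tray yaw',np.degrees(np.arctan2(b[1],b[0]))-90,np.linalg.norm(b)); b=B[0]-B[1]; print('block yaw',np.degrees(np.arctan2(b[1],b[0]))-90,np.linalg.norm(b))
ax=np.array([np.cos(np.radians(13.4)),np.sin(np.radians(13.4))]);n=np.array([-ax[1],ax[0]])
tc=T.mean(0)-.067*ax; bc=B.mean(0)-.05*ax
print('tray',tc,'block',bc,'need along',(tc-bc)@ax,'left',(tc-bc)@n)
```

```text
tray yaw 13.2269118283877 0.09428821048157932
block yaw 13.484607436140294 0.058437187050118584
tray [ 0.50068517 -0.38453488] block [ 0.49859322 -0.38254887] need along 0.0015747478285997557 left -0.0024167424308527592
```

```bash
python3 -m inch '[{"dx":1.5,"dy":2.4,"dz":15,"rx":0,"ry":0,"rz":0},{"dx":0,"dy":0,"dz":25,"rx":0,"ry":0,"rz":0},{"dx":0,"dy":0,"dz":25,"rx":0,"ry":0,"rz":0},{"dx":0,"dy":0,"dz":15,"rx":0,"ry":0,"rz":0},{"dx":0,"dy":0,"dz":8,"rx":0,"ry":0,"rz":0},{"dx":0,"dy":0,"dz":0,"rx":0,"ry":0,"rz":0},{"dx":0,"dy":0,"dz":0,"rx":0,"ry":0,"rz":0},{"dx":0,"dy":0,"dz":0,"rx":0,"ry":0,"rz":0}]'
python3 look.py w37
```

```text
time_s: 31.62
ee_pos: [0.5051, -0.3845, 0.0259]
eef_rot: [179.9, -0.1, 13.5]
force: [0.7, 0.3, -1.2]
finger_gap: 0.715
t 31.62 tcp [ 0.5051 -0.3845  0.0259] [ 1.7991e+02 -7.0000e-02  1.3500e+01] gap 0.715 F [ 0.7  0.3 -1.2] q [-43.5  34.7  91.7   0.   53.4  33. ]
```

View pics/w37.png

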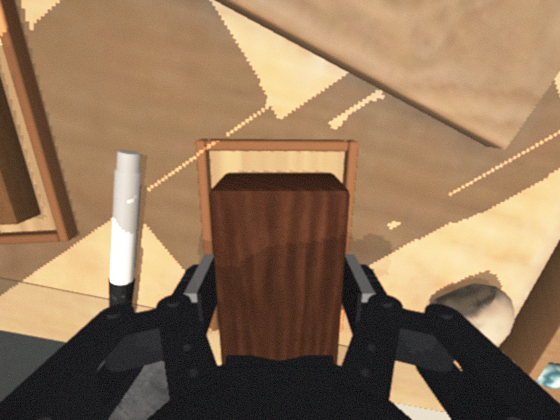

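Run:
```python
from h import *
import pickle
m,s=pickle.load(open('w37.pkl','rb'))
T=onz(m,[(196,140.5),(357.5,141)],.014)[:,:2]; B=onz(m,[(211,191),(348,191)],.0669)[:,:2]
ax=np.array([np.cos(np.radians(13.4)),np.sin(np.radians(13.4))]);n=np.array([-ax[1],ax[0]])
tc=T.mean(0)-.067*ax; bc=B.mean(0)-.05*ax
print(np.linalg.norm(T[0]-T[1]),np.linalg.norm(B[0]-B[1]),'tray',tc,'block',bc,'need along',(tc-bc)@ax,'left',(tc-bc)@n)
```

```text
0.09313107412504099 0.058070298232473325 tray [ 0.50086554 -0.38469225] block [ 0.50183078 -0.38594167] need along -0.0006494144388955349 left 0.0014390951731084983
```

```bash
python3 -m inch '[{"dx":0,"dy":-1.5,"dz":5,"rx":0,"ry":0,"rz":0},{"dx":0,"dy":0,"dz":6,"rx":0,"ry":0,"rz":0},{"dx":0,"dy":0,"dz":4,"rx":0,"ry":0,"rz":0},{"dx":0,"dy":0,"dz":2,"rx":0,"ry":0,"rz":0},{"dx":0,"dy":0,"dz":0,"rx":0,"ry":0,"rz":0},{"dx":0,"dy":0,"dz":0,"rx":0,"ry":0,"rz":0},{"dx":0,"dy":0,"dz":0,"rx":0,"ry":0,"rz":0}]'
python3 -c "
from h import *
st()"
```

```text
time_s: 32.25
ee_pos: [0.504, -0.3824, 0.0077]
eef_rot: [-180.0, -0.0, 13.5]
force: [0.1, -0.0, -2.4]
finger_gap: 0.714
t 32.25 tcp [ 0.504  -0.3824  0.0077] [-180.     -0.     13.51] gap 0.714 F [ 0.1 -0.  -2.4] q [-43.4  36.   92.5   0.   51.5  33. ]
```

```bash
python3 -m inch '[{"dx":0,"dy":0,"dz":1.5,"rx":0,"ry":0,"rz":0},{"dx":0,"dy":0,"dz":1.2,"rx":0,"ry":0,"rz":0},{"dx":0,"dy":0,"dz":0,"rx":0,"ry":0,"rz":0},{"dx":0,"dy":0,"dz":0,"rx":0,"ry":0,"rz":0}]'
python3 look.py w38
```

```text
time_s: 32.58
ee_pos: [0.504, -0.3824, 0.0051]
eef_rot: [180.0, -0.0, 13.5]
force: [0.6, 0.0, -1.2]
finger_gap: 0.714
t 32.58 tcp [ 0.504  -0.3824  0.0051] [ 1.7999e+02 -1.0000e-02  1.3510e+01] gap 0.714 F [ 0.6  0.  -1.2] q [-43.4  36.2  92.6   0.   51.2  33. ]
```

View pics/w38.png

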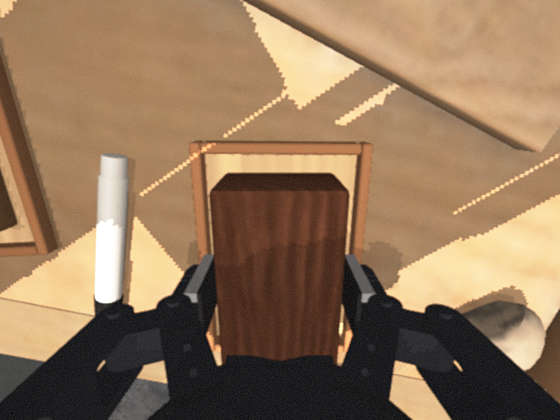

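```bash
python3 -m inch '[{"dx":0,"dy":0,"dz":0.8,"rx":0,"ry":0,"rz":0},{"dx":0,"dy":0,"dz":0,"rx":0,"ry":0,"rz":0},{"dx":0,"dy":0,"dz":0,"rx":0,"ry":0,"rz":0}]'
python3 -m inch '[{"dx":0,"dy":0,"dz":0,"rx":0,"ry":0,"rz":0},{"dx":0,"dy":0,"dz":0,"rx":0,"ry":0,"rz":0},{"dx":0,"dy":0,"dz":0,"rx":0,"ry":0,"rz":0},{"dx":0,"dy":0,"dz":0,"rx":0,"ry":0,"rz":0},{"dx":0,"dy":0,"dz":0,"rx":0,"ry":0,"rz":0},{"dx":0,"dy":0,"dz":-20,"rx":0,"ry":0,"rz":0},{"dx":0,"dy":0,"dz":-35,"rx":0,"ry":0,"rz":0},{"dx":0,"dy":0,"dz":-40,"rx":0,"ry":0,"rz":0},{"dx":0,"dy":0,"dz":-40,"rx":0,"ry":0,"rz":0},{"dx":-10,"dy":0,"dz":-35,"rx":0,"ry":0,"rz":0},{"dx":0,"dy":0,"dz":0,"rx":0,"ry":0,"rz":0},{"dx":0,"dy":0,"dz":0,"rx":0,"ry":0,"rz":0}]' 0
python3 look.py w39
python3 - <<'E'
from h import *
crop(manip.camera('scene')[:,:,::-1].copy(),140,160,280,210,2.8,'pics/s15c.png')
crop(cv2.imread('pics/w39.png'),215,100,150,170,4,'pics/w39c.png')
E
```

```text
time_s: 32.88
ee_pos: [0.504, -0.3824, 0.005]
eef_rot: [180.0, -0.0, 13.5]
force: [-0.9, 0.5, 5.3]
finger_gap: 0.715
time_s: 33.88
ee_pos: [0.4953, -0.3861, 0.1771]
eef_rot: [179.7, -0.2, 13.5]
force: [0.8, 0.9, -0.4]
finger_gap: 0.999
t 33.88 tcp [ 0.4953 -0.3861  0.1771] [ 1.7973e+02 -1.7000e-01  1.3490e+01] gap 0.999 F [ 0.8  0.9 -0.4] q [-44.2  24.3  85.4   0.   70.   32.3]
```

View pics/w39c.png

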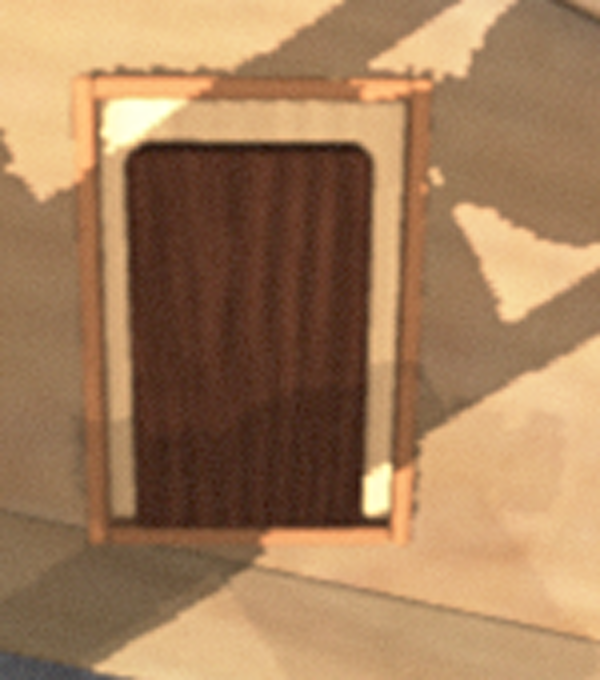

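View pics/s15c.png

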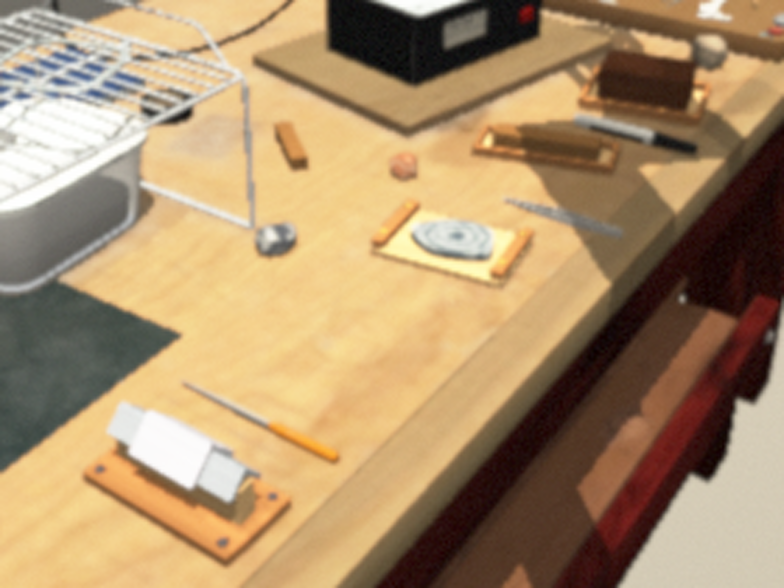

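Run:
```python
from quad import *
import pickle
m,s=pickle.load(open('w39.pkl','rb'))
quad(m,[(72,78),(432,82),(410,543),(88,543)],(215,100),4,.014,'tray')
quad(m,[(125,148),(374,146),(362,526),(135,526)],(215,100),4,.046,'block')
im=cv2.imread('pics/w14.png'); crop(im,240,120,85,155,5,'pics/w14c.png')
```

```text
tray ctr [ 0.5012 -0.3841] len 0.1315 wid 0.095 yaw 13.0 yaw_b 13.11
block ctr [ 0.5028 -0.3833] len 0.0982 wid 0.0602 yaw 13.21 yaw_b 13.64
```

View pics/w14c.png

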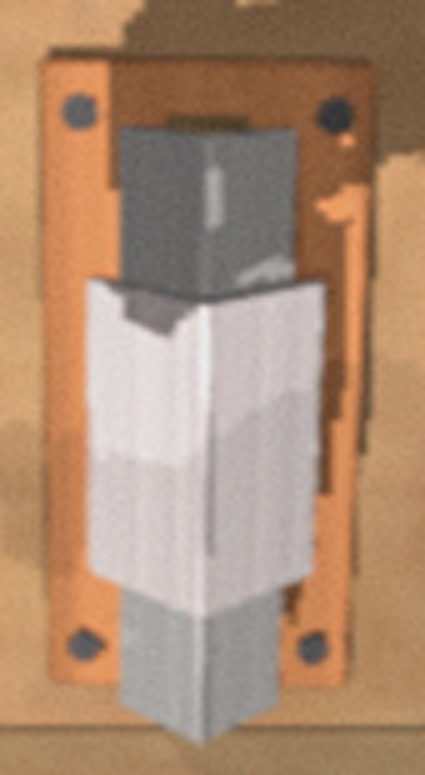

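```bash
python3 -c "
from h import *
st(); print(manip.close_job())"
```

```text
t 33.98 tcp [ 0.4936 -0.3841  0.1735] [-1.7993e+02  3.0000e-02  1.3500e+01] gap 1.003 F [0.3 0.2 0.1] q [-44.2  24.5  85.6   0.   70.   32.3]
the job is handed in; nothing more can be done
None
```

I took the pile apart from the top down and put all four pieces in their places. I then let go, backed the gripper off and handed the job in at about 34 s of the 128 s allowed. No verdict was reported.

What the last pictures showed for each piece:

| Piece | Last check |
|---|---|
| Aluminium angle | Ridge up and nested flush on the steel angle. Near mid-length by eye; I did not measure it after release. |
| Bar | Flat in the long narrow tray, about 2 mm off centre, yaw within 1°. |
| Slab | Lengthways between the end stops. About 1 mm off centre when measured just before the final lowering; flat by eye after release. |
| Block | Flat in the wide tray, about 2 mm off centre, yaw within 1°. |

- **Fingertip position:** the real fingertips sat about 20 to 25 mm behind the TCP, while the description puts them 11 mm ahead of it. Because of this, the first close on the angle and the first close on the bar missed. On the bar the tips pressed lightly on its top, at about 6 N. I corrected the heights from the pictures and that touch, and nothing was visibly moved.
- **Image measurements:** lengths measured from the wrist camera came out about 2–5% short, and repeated tray positions differed by up to 5 mm. I therefore checked the alignment again at close range for each placing before release.
- **Forces:** the wrist force readings I saw stayed under 10 N.

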